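# Lock power modules into the test jig and start the test

## Robot

A 6-joint arm with a two-finger parallel gripper is mounted at the origin on the work surface. World frame = base frame: x ahead of the robot, y to its left, z up, the work surface at z = 0. Lengths are in m, angles in rad, forces in N, time in s.
With the tool pointing down it reaches from about 0.35 to 0.975 m from the base axis. Payload 17.4 kg.
Tool frame: the origin (TCP) lies between the finger pads; the fingertips stand 22 mm ahead of it and the grasp point (between the pads) lies 3 mm ahead of it; z points along the fingers, y is the direction in which the jaws open and shut (so a half turn about z gives the same grasp; the last joint's range is limited). The gripper opens to 85 mm and grips with 20 to 120 N. Pads are 22 mm wide; open, the fingers measure 114 mm over their backs; the gripper's body (76 mm by 85 mm) begins 54 mm behind the grasp point. The pads swing forward as they close: fully open they stand 13 mm farther back than shut.
Start: joints at [1.212, 0.116, 1.442, -0, 1.584, -0.038], TCP at [0.213, 0.641, 0.253] pointing down, gripper open.
Joint ranges: [-2.83, 2.83], [-0.83, 2.19], [0.07, 2.5], [-1.14, 4.28], [0.01, 3], [-2.97, 2.97]. Speed limits (rad/s): [1.89, 1.89, 2.22, 3.14, 3.14, 3.14].

## Interface

Orientations are given as a unit quaternion [x, y, z, w].
In Python, from bench import ctrl gives the robot as it stands.
- The arm moves only by the shell command python3 -m crank 'ROWS' [FORCE]. ROWS is text: rows parted by semicolons, each of 5 numbers parted by spaces: the finger opening in mm, from 0 to 85.4, then the shift along the tool's x, y, z as a fraction of full scale, then the turn about the tool's z as a fraction of full scale. A call has 1 to 12 rows; each row is the pose to reach, as a shift and turn from the pose commanded when the call began, along the tool's axes at that moment, turning the shorter way round; what a row does not reach only later rows make up. Full scale, the value 1, is 200 mm for a shift and 2 pi rad for a turn. A row lasts 1/12 s, in which the tool goes at most 41.7 mm and 7.16 degrees, less where a joint would pass 70% of its speed; a pose out of reach is approached as far as the arm can. A call with a number of a shift or a turn outside -1 to 1 is refused whole. A call with a gripper value outside its range is refused whole. The fingers move at their own pace and stop on an object; FORCE is the grip in N (left out, the last holds). Time passes only in rows, so rows that repeat a pose let the fingers close. It gives the time, the measured TCP pose, the force and the opening at its end, in the units of the state.
- ctrl.get_state(): the state, without advancing time (a new reading comes with each control period).
- ctrl.read_camera(name): name is "scene" or "side" or "wrist"; returns the picture (480x640x3 uint8, blue, green, red); there is no depth.
- ctrl.calibration(name): a dict with "fx", "fy", "cx", "cy" (pixels), "k1" (the pictures are not rectified: a ray, as slopes to the right and down, at radius r is drawn at 1 + k1 r^2 times it, then the intrinsics apply), "rvec" (rotation vector, rad) and "tvec" (3), from world to camera coordinates, as OpenCV has them; the wrist camera has in their place "T_tool_cam" (4x4, takes a point from camera to tool coordinates, whose origin is the TCP and whose axes are the flange's). Camera axes: x right, y down, z forward; pixel columns grow to the right and rows downward; lengths in m; the calibration is good to about 2 mm. A picture is of the moment at which its call begins: read the wrist's pose just before it. calibration takes no time and is no camera call.
- ctrl.finish_job(): hands the job in, once; it reports no verdict.
The state is a dict: "time_s": time; "qpos": joint angles; "qvel": joint speeds; "tau": joint torques, N m; "ee_pos": TCP position; "tcp_rot": TCP orientation; "ft_force": force on the tool from outside, world axes, zero at the start; "torque": the same for the moment, N m; "width": finger opening in m.
Only numpy, scipy, OpenCV 4.12 (cv2) and the standard library are available. Lean on these libraries where they do the work, as an engineer would, in place of code of your own. Each camera call takes 0.05 s, during which the arm holds its last target. There are 200 camera calls.

## Task

Seat every power module on the plywood test jig, one to a station, hole over the post and circuit board end towards the black contact block, lying flat between the brass guide pins, and lock each one with a collar pushed down its post, past the spring balls, until it clicks and sits fully home on the pallet. When all of them are locked, start the test on the console by pressing the blue, then the yellow, then the green key, each fully down and one at a time. Do not touch the red stop key, and leave the other things on the bench where they are.

Things in the scene. Friction and masses are not known exactly. Their poses are not given: they have to be found in the camera images.
- module1: Loose module on black pallet 96 x 52 x 6 mm, 90 g; may be absent; starts on a 2 mm mat. Origin: middle of underside, x lengthwise. 24 mm square through hole at x = -28 mm. Other end: green circuit board with black finned heatsink centred at x = 20, y = 0, 16 (x) by 26 mm (y), 6 to 36 mm above the underside: grip it across y. Other parts rise at most 17 mm above the underside.
- module2: Loose module on black pallet 96 x 52 x 6 mm, 90 g; may be absent; starts on a 2 mm mat. Origin: middle of underside, x lengthwise. 24 mm square through hole at x = -28 mm. Other end: green circuit board with black finned heatsink centred at x = 20, y = 0, 16 (x) by 26 mm (y), 6 to 36 mm above the underside: grip it across y. Other parts rise at most 17 mm above the underside.
- module3: Loose module on black pallet 96 x 52 x 6 mm, 90 g; may be absent; starts on a 2 mm mat. Origin: middle of underside, x lengthwise. 24 mm square through hole at x = -28 mm. Other end: green circuit board with black finned heatsink centred at x = 20, y = 0, 16 (x) by 26 mm (y), 6 to 36 mm above the underside: grip it across y. Other parts rise at most 17 mm above the underside.
- collar1: Loose flanged aluminium locking collar, orange band, 70 g, standing flange down. Origin: centre of underside, z up. Height 36 mm: flange 44 mm across, 6 mm high; knurled barrel 30 mm across above it; through bore 16 mm. All alike, fit any post; always three, so one may be left over.
- collar2: Loose flanged aluminium locking collar, orange band, 70 g, standing flange down. Origin: centre of underside, z up. Height 36 mm: flange 44 mm across, 6 mm high; knurled barrel 30 mm across above it; through bore 16 mm. All alike, fit any post; always three, so one may be left over.
- collar3: Loose flanged aluminium locking collar, orange band, 70 g, standing flange down. Origin: centre of underside, z up. Height 36 mm: flange 44 mm across, 6 mm high; knurled barrel 30 mm across above it; through bore 16 mm. All alike, fit any post; always three, so one may be left over.
- jig: Fixed plywood test jig, deck 170 x 290 mm, surface 20 mm above the table. Origin: middle of its footprint. Posts in a row along y, 90 mm apart, at x = -34 mm. Each station: post; four tapered brass guide pins 12 mm high (32 mm either side of the station's centre line, 24 and 66 mm from the post; 2 mm play beside a pallet); black contact block 14 mm high, 95 mm from the post.
- post1 (a point): Foot of steel post 1 of the jig, on its axis at the deck surface; x is level and points to the station's contact block, z up. Post 14 mm across, 62 mm tall, last 9 mm tapered to 6 mm. All three stations are alike. Two opposed spring balls, 2.5 mm proud along x, centres 47 mm above the deck: pushing a collar's lower rim over them takes 5 to 9 N, less once they are in its bore. 
- post2 (a point): Foot of steel post 2 of the jig, on its axis at the deck surface; x is level and points to the station's contact block, z up. Post 14 mm across, 62 mm tall, last 9 mm tapered to 6 mm. All three stations are alike. With a collar home on a pallet (underside 6 mm, top 42 mm above the deck) the balls have snapped out over its top rim. A pallet's hole clears the balls. 
- post3 (a point): Foot of steel post 3 of the jig, on its axis at the deck surface; x is level and points to the station's contact block, z up. Post 14 mm across, 62 mm tall, last 9 mm tapered to 6 mm. All three stations are alike. A seated pallet lies flat on the deck, its middle 28 mm from the post axis along +x, its x along the post's x. 
- key_blue (a joint): Travel of the blue key, 0 up to 0.006 m fully down; springs back; pressed beyond 0.004 m; bottoms at about 5 N.
- key_blue_top (a point): Centre of the top of the round blue key, 22 mm across, 18 mm above the top of the fixed grey tester console (160 x 150 mm, 50 mm high); keys are 44 mm or more apart.
- key_yellow (a joint): Travel of the yellow key, 0 up to 0.006 m fully down; springs back; pressed beyond 0.004 m; bottoms at about 5 N.
- key_yellow_top (a point): Centre of the top of the round yellow key between blue and green, 22 mm across, 18 mm above the top of the fixed grey tester console (160 x 150 mm, 50 mm high); keys are 44 mm or more apart.
- key_green (a joint): Travel of the green key, 0 up to 0.006 m fully down; springs back; pressed beyond 0.004 m; bottoms at about 5 N.
- key_green_top (a point): Centre of the top of the round green key, 22 mm across, 18 mm above the top of the fixed grey tester console (160 x 150 mm, 50 mm high); keys are 44 mm or more apart.
- key_red (a joint): Travel of the red key, 0 up to 0.006 m fully down; springs back; pressed beyond 0.004 m; bottoms at about 5 N.
- key_red_top (a point): Centre of the top of the round red key (stop key), 22 mm across, 18 mm above the top of the fixed grey tester console (160 x 150 mm, 50 mm high); keys are 44 mm or more apart.
- driver: Bystander, loose: red screwdriver, 170 mm. Origin: middle of its underside. Leave it alone.
- tape: Bystander, loose: blue tape ring, 68 mm across, 19 mm high. Origin: middle of its underside. Leave it alone.
- devboard: Bystander, loose: teal microcontroller board in a clear carrier, 80 x 62 mm. Origin: middle of its underside. Leave it alone.
- jack: Bystander, loose: small blue power-jack board, 34 x 16 mm, 14 mm high. Origin: middle of its underside. Leave it alone.
- phone: Bystander, loose: black phone on an aluminium desk stand, 165 mm high. Origin: middle of its underside. Leave it alone.
- multimeter: Bystander, loose: yellow hand multimeter, 160 x 80 x 46 mm. Origin: middle of its underside. Leave it alone.
There are look-alikes about, which are no part of the job. Leave any orange or pink look-alike of the module1 alone.

How it is judged:
On the way, in this order (a step that is already met when the one before it is completed fails the run):
1. every module present sits flat in a station of its own and is locked by a collar pushed home (((x of module1 in the frame of post1 between 0.0215 and 0.0345 m and y of module1 in the frame of post1 between -0.005 and 0.005 m and z of module1 in the frame of post1 between -0.003 and 0.003 m and angle between the x axis of module1 and the x axis of post1, either way round below 0.15 rad and angle between module1's own z axis and vertical below 0.08 rad and ((horizontal distance between collar1 and post1 below 0.003 m and z of collar1 in the frame of post1 between 0.003 and 0.0095 m and angle between collar1's own z axis and vertical below 0.1 rad) or (horizontal distance between collar2 and post1 below 0.003 m and z of collar2 in the frame of post1 between 0.003 and 0.0095 m and angle between collar2's own z axis and vertical below 0.1 rad) or (horizontal distance between collar3 and post1 below 0.003 m and z of collar3 in the frame of post1 between 0.003 and 0.0095 m and angle between collar3's own z axis and vertical below 0.1 rad))) or (x of module1 in the frame of post2 between 0.0215 and 0.0345 m and y of module1 in the frame of post2 between -0.005 and 0.005 m and z of module1 in the frame of post2 between -0.003 and 0.003 m and angle between the x axis of module1 and the x axis of post2, either way round below 0.15 rad and angle between module1's own z axis and vertical below 0.08 rad and ((horizontal distance between collar1 and post2 below 0.003 m and z of collar1 in the frame of post2 between 0.003 and 0.0095 m and angle between collar1's own z axis and vertical below 0.1 rad) or (horizontal distance between collar2 and post2 below 0.003 m and z of collar2 in the frame of post2 between 0.003 and 0.0095 m and angle between collar2's own z axis and vertical below 0.1 rad) or (horizontal distance between collar3 and post2 below 0.003 m and z of collar3 in the frame of post2 between 0.003 and 0.0095 m and angle between collar3's own z axis and vertical below 0.1 rad))) or (x of module1 in the frame of post3 between 0.0215 and 0.0345 m and y of module1 in the frame of post3 between -0.005 and 0.005 m and z of module1 in the frame of post3 between -0.003 and 0.003 m and angle between the x axis of module1 and the x axis of post3, either way round below 0.15 rad and angle between module1's own z axis and vertical below 0.08 rad and ((horizontal distance between collar1 and post3 below 0.003 m and z of collar1 in the frame of post3 between 0.003 and 0.0095 m and angle between collar1's own z axis and vertical below 0.1 rad) or (horizontal distance between collar2 and post3 below 0.003 m and z of collar2 in the frame of post3 between 0.003 and 0.0095 m and angle between collar2's own z axis and vertical below 0.1 rad) or (horizontal distance between collar3 and post3 below 0.003 m and z of collar3 in the frame of post3 between 0.003 and 0.0095 m and angle between collar3's own z axis and vertical below 0.1 rad)))) and ((x of module2 in the frame of post1 between 0.0215 and 0.0345 m and y of module2 in the frame of post1 between -0.005 and 0.005 m and z of module2 in the frame of post1 between -0.003 and 0.003 m and angle between the x axis of module2 and the x axis of post1, either way round below 0.15 rad and angle between module2's own z axis and vertical below 0.08 rad and ((horizontal distance between collar1 and post1 below 0.003 m and z of collar1 in the frame of post1 between 0.003 and 0.0095 m and angle between collar1's own z axis and vertical below 0.1 rad) or (horizontal distance between collar2 and post1 below 0.003 m and z of collar2 in the frame of post1 between 0.003 and 0.0095 m and angle between collar2's own z axis and vertical below 0.1 rad) or (horizontal distance between collar3 and post1 below 0.003 m and z of collar3 in the frame of post1 between 0.003 and 0.0095 m and angle between collar3's own z axis and vertical below 0.1 rad))) or (x of module2 in the frame of post2 between 0.0215 and 0.0345 m and y of module2 in the frame of post2 between -0.005 and 0.005 m and z of module2 in the frame of post2 between -0.003 and 0.003 m and angle between the x axis of module2 and the x axis of post2, either way round below 0.15 rad and angle between module2's own z axis and vertical below 0.08 rad and ((horizontal distance between collar1 and post2 below 0.003 m and z of collar1 in the frame of post2 between 0.003 and 0.0095 m and angle between collar1's own z axis and vertical below 0.1 rad) or (horizontal distance between collar2 and post2 below 0.003 m and z of collar2 in the frame of post2 between 0.003 and 0.0095 m and angle between collar2's own z axis and vertical below 0.1 rad) or (horizontal distance between collar3 and post2 below 0.003 m and z of collar3 in the frame of post2 between 0.003 and 0.0095 m and angle between collar3's own z axis and vertical below 0.1 rad))) or (x of module2 in the frame of post3 between 0.0215 and 0.0345 m and y of module2 in the frame of post3 between -0.005 and 0.005 m and z of module2 in the frame of post3 between -0.003 and 0.003 m and angle between the x axis of module2 and the x axis of post3, either way round below 0.15 rad and angle between module2's own z axis and vertical below 0.08 rad and ((horizontal distance between collar1 and post3 below 0.003 m and z of collar1 in the frame of post3 between 0.003 and 0.0095 m and angle between collar1's own z axis and vertical below 0.1 rad) or (horizontal distance between collar2 and post3 below 0.003 m and z of collar2 in the frame of post3 between 0.003 and 0.0095 m and angle between collar2's own z axis and vertical below 0.1 rad) or (horizontal distance between collar3 and post3 below 0.003 m and z of collar3 in the frame of post3 between 0.003 and 0.0095 m and angle between collar3's own z axis and vertical below 0.1 rad)))) and ((x of module3 in the frame of post1 between 0.0215 and 0.0345 m and y of module3 in the frame of post1 between -0.005 and 0.005 m and z of module3 in the frame of post1 between -0.003 and 0.003 m and angle between the x axis of module3 and the x axis of post1, either way round below 0.15 rad and angle between module3's own z axis and vertical below 0.08 rad and ((horizontal distance between collar1 and post1 below 0.003 m and z of collar1 in the frame of post1 between 0.003 and 0.0095 m and angle between collar1's own z axis and vertical below 0.1 rad) or (horizontal distance between collar2 and post1 below 0.003 m and z of collar2 in the frame of post1 between 0.003 and 0.0095 m and angle between collar2's own z axis and vertical below 0.1 rad) or (horizontal distance between collar3 and post1 below 0.003 m and z of collar3 in the frame of post1 between 0.003 and 0.0095 m and angle between collar3's own z axis and vertical below 0.1 rad))) or (x of module3 in the frame of post2 between 0.0215 and 0.0345 m and y of module3 in the frame of post2 between -0.005 and 0.005 m and z of module3 in the frame of post2 between -0.003 and 0.003 m and angle between the x axis of module3 and the x axis of post2, either way round below 0.15 rad and angle between module3's own z axis and vertical below 0.08 rad and ((horizontal distance between collar1 and post2 below 0.003 m and z of collar1 in the frame of post2 between 0.003 and 0.0095 m and angle between collar1's own z axis and vertical below 0.1 rad) or (horizontal distance between collar2 and post2 below 0.003 m and z of collar2 in the frame of post2 between 0.003 and 0.0095 m and angle between collar2's own z axis and vertical below 0.1 rad) or (horizontal distance between collar3 and post2 below 0.003 m and z of collar3 in the frame of post2 between 0.003 and 0.0095 m and angle between collar3's own z axis and vertical below 0.1 rad))) or (x of module3 in the frame of post3 between 0.0215 and 0.0345 m and y of module3 in the frame of post3 between -0.005 and 0.005 m and z of module3 in the frame of post3 between -0.003 and 0.003 m and angle between the x axis of module3 and the x axis of post3, either way round below 0.15 rad and angle between module3's own z axis and vertical below 0.08 rad and ((horizontal distance between collar1 and post3 below 0.003 m and z of collar1 in the frame of post3 between 0.003 and 0.0095 m and angle between collar1's own z axis and vertical below 0.1 rad) or (horizontal distance between collar2 and post3 below 0.003 m and z of collar2 in the frame of post3 between 0.003 and 0.0095 m and angle between collar2's own z axis and vertical below 0.1 rad) or (horizontal distance between collar3 and post3 below 0.003 m and z of collar3 in the frame of post3 between 0.003 and 0.0095 m and angle between collar3's own z axis and vertical below 0.1 rad))))), for 0.3 s.
2. the blue key alone is pressed (value of joint key_blue above 0.004 m and value of joint each of key_yellow, key_green, key_red below 0.002 m), for 0.05 s.
3. the yellow key alone is pressed (value of joint key_yellow above 0.004 m and value of joint each of key_blue, key_green, key_red below 0.002 m), for 0.05 s.
4. the green key alone is pressed (value of joint key_green above 0.004 m and value of joint each of key_blue, key_yellow, key_red below 0.002 m), for 0.05 s.
At the end, for the whole second after the job is handed in: Each module lies in a station (3 mm in height, 6.5 mm along, 5 mm across, 0.15 rad), middle on the contact block side, with a collar on that post within 3 mm of its axis and its underside at most 3.5 mm above the pallet; keys up (under 1.5 mm) (all of step 1 and value of joint each of key_blue, key_yellow, key_green, key_red below 0.0015 m); the robot touches nothing.
It fails at once if the red stop key is pressed (value of joint key_red above 0.002 m).
It fails at once if one of the other things on the bench is shoved more than 30 mm (distance of any of driver, tape, devboard, jack, phone, multimeter from where it was at the start of the episode above 0.03 m).
Of module1, module2, module3 only 2 to 3 are there at a start; the rules pass over those that are not, and their reading is None.
At some moment in a run one of module1, module2, module3, collar1, collar2, collar3 may be knocked a few centimetres aside while the robot is not near it.
It also fails if it takes over 210 s, if anything falls off the work surface, if the arm or the gripper's body presses on something with over 40 N, if the wrist force passes 120 N, or if a joint passes its speed limit or range.

## Working session

There is one attempt and no reset: what is moved stays moved. The work goes in short steps, Python scripts to look and compute and a shell command to move; the robot and the scene stay as the last step left them, time stands still between calls to the robot, and variables do not carry over. Pictures are saved under pics/ and viewed, about 12 in all and at most 16, crops included, and the job is handed in when it is done.

```bash
ls; mkdir -p pics
cat > h.py <<'E'
import numpy as np, cv2
from bench import ctrl
from scipy.spatial.transform import Rotation as R
def cam(name):
    c=ctrl.calibration(name)
    if 'rvec' in c:
        Rm=cv2.Rodrigues(np.array(c['rvec'],float))[0]; t=np.array(c['tvec'],float).ravel()
        return c,Rm.T,-Rm.T@t   # cam->world
    s=ctrl.get_state(); T=np.eye(4); T[:3,:3]=R.from_quat(s['tcp_rot']).as_matrix(); T[:3,3]=s['ee_pos']
    M=T@np.array(c['T_tool_cam']); return c,M[:3,:3],M[:3,3]
def und(c,uv):
    d=np.array([(uv[0]-c['cx'])/c['fx'],(uv[1]-c['cy'])/c['fy']]); u=d.copy()
    for _ in range(20): u=d/(1+c['k1']*(u@u))
    return u
def ray(C,uv,z):
    c,Rw,o=C; d=Rw@np.append(und(c,uv),1); return o+d*(z-o[2])/d[2]
def proj(C,p):
    c,Rw,o=C; q=Rw.T@(np.array(p)-o); s=q[:2]/q[2]; s=s*(1+c['k1']*(s@s)); return np.array([c['fx']*s[0]+c['cx'],c['fy']*s[1]+c['cy']])
def snap(name,fn=None):
    C=cam(name); im=ctrl.read_camera(name)
    if fn: cv2.imwrite('pics/'+fn+'.png',im)
    return C,im
E
python3 - <<'E'
from h import *
for n in ('scene','side','wrist'):
    C,im=snap(n,n+'0'); print(n,C[0]['fx'],C[0]['k1'],C[2].round(3),C[1][:,2].round(2))
s=ctrl.get_state();print(s); print(ctrl.calibration('wrist')['T_tool_cam'])
E
```

```text
pics
scene 443.5160589315852 -0.04823049788002922 [0.991 0.129 0.866] [-0.5  -0.17 -0.85]
side 547.8842923238085 -0.1485337247701044 [-0.206 -0.779  1.05 ] [ 0.51  0.54 -0.67]
wrist 337.2177612259488 0.0031386792717434777 [0.141 0.665 0.374] [ 0.28 -0.1  -0.95]
{'time_s': 0.15, 'qpos': array([ 1.21222822e+00,  1.16372321e-01,  1.44209243e+00,  7.98036144e-06,
        1.58400186e+00, -3.77844264e-02]), 'qvel': array([ 5.15746950e-04, -4.83535073e-04, -2.89895239e-03, -2.66686101e-05,
       -8.94122948e-04,  7.36347303e-04]), 'tau': array([ 1.87485725e-04, -7.32516861e+01, -6.32846260e+01, -1.46143407e-04,
        4.97411209e-03,  3.26540919e-05]), 'ee_pos': array([0.21278894, 0.64045635, 0.25274614]), 'tcp_rot': array([ 1.59704962e-01,  9.87164695e-01, -4.27641229e-04, -8.99450228e-05]), 'ft_force': array([ 0.01641766, -0.09509812,  0.18691238]), 'torque': array([ 0.01056157, -0.00475935, -0.02142318]), 'width': 0.08506799744680593}
[[-1.06288218e-04 -9.54551222e-01 -2.98046897e-01  7.63712056e-02]
 [ 9.99999879e-01  4.19159075e-05 -4.90859282e-04  4.74378101e-04]
 [ 4.81043234e-04 -2.98046913e-01  9.54551102e-01 -1.21267525e-01]
 [ 0.00000000e+00  0.00000000e+00  0.00000000e+00  1.00000000e+00]]
```

View pics/scene0.png

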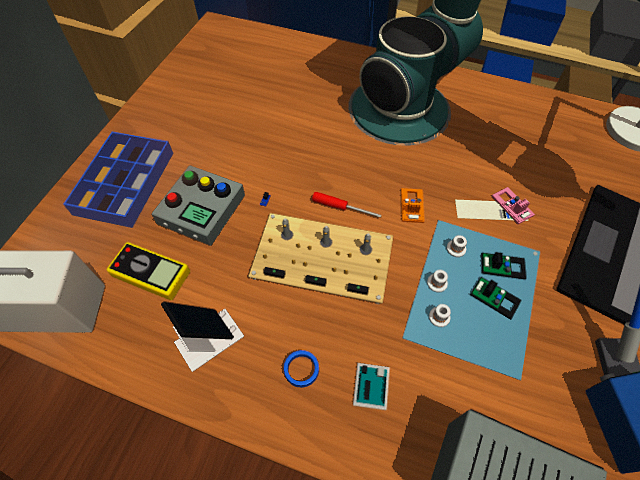

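View pics/side0.png

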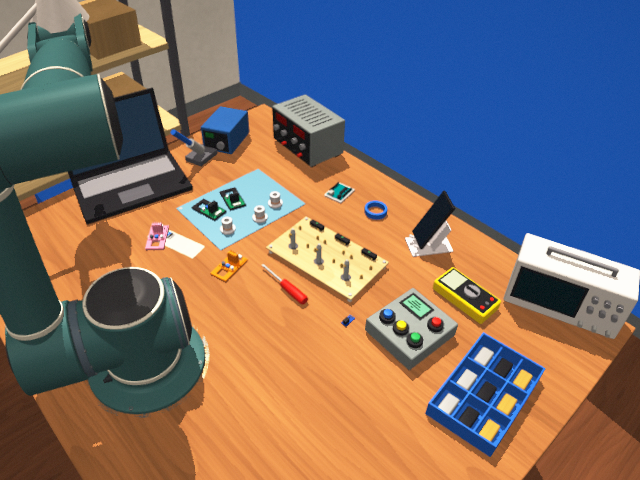

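Run:
```python
from h import *
C=cam('scene')
P={'collarA':(457,237,.036),'collarB':(437,272,.036),'collarC':(440,308,.036),'modA board':(493,263,.012),'modA hole':(517,266,.012),'modB board':(485,293,.012),'modB hole':(508,302,.012),'post1':(287,220,.082),'post2':(326,231,.082),'post3':(367,238,.082),'jigTL':(271,213,.02),'jigTR':(393,236,.02),'jigBL':(249,277,.02),'jigBR':(382,301,.02),'blue':(222,188,.068),'yel':(206,183,.068),'grn':(190,176,.068),'red':(173,199,.068),'matL':(440,222,0),'matR':(540,250,0),'phone':(200,335,0),'driver':(345,204,.01)}
for k,(u,v,z) in P.items():
    p=ray(C,(u,v),z); print(k,p.round(3))
im=cv2.imread('pics/wrist0.png'); cv2.imwrite('pics/wrist0b.png',im)
```

```text
collarA [0.401 0.231 0.036]
collarB [0.503 0.208 0.036]
collarC [0.581 0.231 0.036]
modA board [0.425 0.323 0.012]
modA hole [0.414 0.375 0.012]
modB board [0.504 0.318 0.012]
modB hole [0.508 0.367 0.012]
post1 [ 0.515 -0.126  0.082]
post2 [ 0.513 -0.038  0.082]
post3 [0.501 0.048 0.082]
jigTL [ 0.472 -0.189  0.02 ]
jigTR [0.437 0.096 0.02 ]
jigBL [ 0.641 -0.166  0.02 ]
jigBR [0.599 0.116 0.02 ]
blue [ 0.475 -0.304  0.068]
yel [ 0.475 -0.346  0.068]
grn [ 0.469 -0.391  0.068]
red [ 0.541 -0.394  0.068]
matL [0.348 0.19  0.   ]
matR [0.345 0.424 0.   ]
phone [ 0.787 -0.212  0.   ]
driver [ 0.382 -0.037  0.01 ]
```

View pics/wrist0.png

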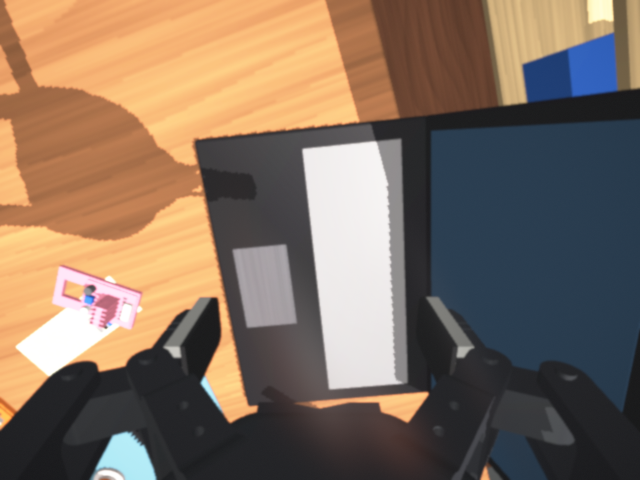

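```bash
cat >> h.py <<'E'
def yaw(s=None):
    s=s or ctrl.get_state(); X=R.from_quat(s['tcp_rot']).as_matrix()[:,0]; return np.degrees(np.arctan2(X[1],X[0]))
def plan(p,psi):
    s=ctrl.get_state(); d=R.from_quat(s['tcp_rot']).as_matrix().T@(np.array(p)-s['ee_pos'])
    t=-((psi-yaw(s)+180)%360-180)
    print('shift mm',(d*1000).round(1),'turn deg',round(t,1),'| ROW','%.4f %.4f %.4f %.4f'%(*(d/.2),t/360),'rows>=',int(np.ceil(max(np.linalg.norm(d)/.0417,abs(t)/7.16))))
def st():
    s=ctrl.get_state(); print('t',round(s['time_s'],2),'tcp',s['ee_pos'].round(4),'yaw',round(yaw(s),2),'F',s['ft_force'].round(1),'w',round(s['width'],4),'q',s['qpos'].round(2))
E
python3 - <<'E'
from h import *
plan((.46,.29,.28),100)
s=ctrl.get_state();C=cam('wrist'); print(proj(C,[.213,.640,0]))
E
```

```text
shift mm [-345.1 -254.7  -27. ] turn deg 61.6 | ROW -1.7255 -1.2733 -0.1352 0.1712 rows>= 11
[317.96433543 202.45653007]
```

```bash
python3 -m crank '85 -0.86 -0.64 -0.135 0; 85 -0.86 -0.64 -0.135 0;85 -0.86 -0.64 -0.135 0;85 -0.86 -0.64 -0.135 0;85 -0.86 -0.64 -0.135 0;85 -0.86 -0.64 -0.135 0;85 -0.86 -0.64 -0.135 0'; python3 -c "
from h import *
plan((.46,.29,.28),100)"
```

```text
time_s: 0.73
ee_pos: [0.3371, 0.4631, 0.281]
tcp_rot: [0.161, 0.987, 0.0, 0.0]
ft_force: [-0.8, 0.9, 0.1]
width: 0.0852
shift mm [-171.6 -125.     1. ] turn deg 61.4 | ROW -0.8578 -0.6250 0.0051 0.1707 rows>= 9
```

```bash
python3 -m crank '85 -0.858 -0.625 0.005 0.1707;85 -0.858 -0.625 0.005 0.1707;85 -0.858 -0.625 0.005 0.1707;85 -0.858 -0.625 0.005 0.1707;85 -0.858 -0.625 0.005 0.1707;85 -0.858 -0.625 0.005 0.1707;85 -0.858 -0.625 0.005 0.1707;85 -0.858 -0.625 0.005 0.1707;85 -0.858 -0.625 0.005 0.1707;85 -0.858 -0.625 0.005 0.1707;85 -0.858 -0.625 0.005 0.1707'; python3 -c "
from h import *
st(); snap('wrist','mat1')"
```

```text
time_s: 1.65
ee_pos: [0.4589, 0.2929, 0.2789]
tcp_rot: [0.64, 0.768, -0.0, -0.0]
ft_force: [0.5, -0.0, 0.4]
width: 0.0851
t 1.65 tcp [0.4589 0.2929 0.2789] yaw 100.37 F [ 0.5 -0.   0.4] w 0.0851 q [ 0.52 -0.18  1.69  0.    1.63  0.34]
```

View pics/mat1.png

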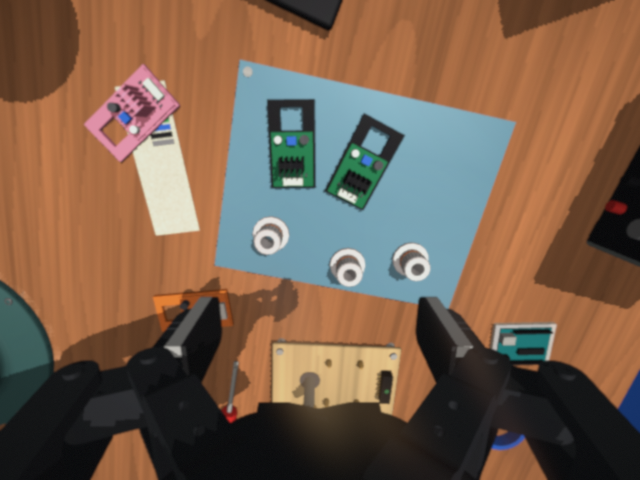

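```bash
cat >> h.py <<'E'
def comps(mask,amin):
    cs,hi=cv2.findContours(mask.astype(np.uint8),cv2.RETR_CCOMP,cv2.CHAIN_APPROX_NONE)
    if hi is None: return []
    out=[]
    for i,c in enumerate(cs):
        if hi[0][i][3]<0 and cv2.contourArea(c)>amin:
            out.append((c,[cs[j] for j in range(len(cs)) if hi[0][j][3]==i]))
    return out
def cen(c): m=cv2.moments(c); return np.array([m['m10'],m['m01']])/m['m00']
def rect_world(C,c,z):
    w=np.array([ray(C,p[0],z)[:2] for p in c])*1000
    (x,y),(a,b),_=r=cv2.minAreaRect(w.astype(np.float32)); return np.array([x,y]),sorted((a,b)),cv2.boxPoints(r)
def modules(C,im,zu=.002):
    hsv=cv2.cvtColor(im,cv2.COLOR_BGR2HSV); g=cv2.inRange(hsv,(45,80,30),(80,255,255))
    g=cv2.morphologyEx(g,cv2.MORPH_CLOSE,np.ones((9,9))); res=[]
    mat=cv2.inRange(hsv,(90,60,70),(110,255,255))
    for c,_ in comps(g,400):
        x,y,w,h=cv2.boundingRect(c); m=45
        dark=cv2.bitwise_not(mat); 
        sub=np.zeros_like(g); sub[max(0,y-m):y+h+m,max(0,x-m):x+w+m]=255
        for o,hs in comps((dark&sub)>0,800):
            if cv2.pointPolygonTest(o,tuple(map(float,cen(c))),False)<0: continue
            ctr,sz,_b=rect_world(C,o,zu+.006)
            hs=[q for q in hs if cv2.contourArea(q)>60]
            hp=ray(C,cen(max(hs,key=cv2.contourArea)),zu+.004)[:2]*1000 if hs else None
            bc=ray(C,cen(c),zu+.008)[:2]*1000
            ang=np.degrees(np.arctan2(*(ctr-hp)[::-1])) if hp is not None else None
            e=max([(_b[1]-_b[0]),(_b[2]-_b[1])],key=np.linalg.norm); ea=np.degrees(np.arctan2(e[1],e[0]))
            res.append(ctr); print('module ctr',ctr.round(1),'size',np.round(sz,1),'hole',None if hp is None else hp.round(1),'board',bc.round(1),'ang',ang,'edge ang',ea.round(1))
    return res
def collars(C,im,zu=.002,amin=150):
    hsv=cv2.cvtColor(im,cv2.COLOR_BGR2HSV); w=cv2.inRange(hsv,(0,0,110),(179,50,255))
    for c,hs in comps(w>0,amin):
        if not hs: continue
        h=max(hs,key=cv2.contourArea); a=cv2.contourArea(h)
        if a<30: continue
        p=ray(C,cen(h),zu+.036)*1000; _,sz,_b=rect_world(C,h,zu+.036)
        f=rect_world(C,c,zu+.006); print('collar bore',p[:2].round(1),np.round(sz,1),'outline',f[0].round(1),np.round(f[1],1),'px',cen(h).round(0))
E
python3 - <<'E'
from h import *
C=cam('wrist'); im=cv2.imread('pics/mat1.png'); modules(C,im); collars(C,im)
E
```

```text
module ctr [501.2 342.4] size [50.7 94.9] hole [509.2 369.2] board [497.7 330.7] ang -106.59459489283164 edge ang 73.8
module ctr [417.9 347.8] size [50.  94.6] hole [412.9 375.5] board [420.5 336.1] ang -79.61459148635264 edge ang -79.1
collar bore [499.7 233.6] [11.8 27.5] outline [509.6 214. ] [45.2 51.4] px [344. 260.]
collar bore [569.8 250.7] [14.8 27.2] outline [586.5 234.8] [45.4 54.1] px [407. 257.]
collar bore [412.3 260. ] [ 5.7 16.9] outline [409.5 238.3] [45.1 48.4] px [272. 225.]
```

```bash
python3 -c "
from h import *
plan((.51,.11,.28),145)"
```

```text
shift mm [-189.    17.3   -1. ] turn deg -44.6 | ROW -0.9452 0.0864 -0.0051 -0.1239 rows>= 7
```

```bash
python3 -m crank '85 -0.945 0.0864 -0.06 -0.124;85 -0.945 0.0864 -0.06 -0.124;85 -0.945 0.0864 -0.06 -0.124;85 -0.945 0.0864 -0.06 -0.124;85 -0.945 0.0864 -0.06 -0.124;85 -0.945 0.0864 -0.06 -0.124;85 -0.945 0.0864 -0.06 -0.124;85 -0.945 0.0864 -0.06 -0.124'; python3 -c "
from h import *
plan((.50,-.04,.30),185)"
```

```text
time_s: 2.37
ee_pos: [0.5097, 0.1088, 0.2912]
tcp_rot: [0.3, 0.954, 0.0, -0.0]
ft_force: [-0.7, -0.2, 0.1]
width: 0.0852
shift mm [ -77.1 -127.6   -8.8] turn deg -39.9 | ROW -0.3856 -0.6382 -0.0439 -0.1107 rows>= 6
```

```bash
python3 -m crank '85 -0.385 -0.638 -0.04 -0.111;85 -0.385 -0.638 -0.04 -0.111;85 -0.385 -0.638 -0.04 -0.111;85 -0.385 -0.638 -0.04 -0.111;85 -0.385 -0.638 -0.04 -0.111;85 -0.385 -0.638 -0.04 -0.111;85 -0.385 -0.638 -0.04 -0.111;85 -0.385 -0.638 -0.04 -0.111'; python3 -c "
from h import *
st(); C,im=snap('wrist','jig1'); np.save('pics/jig1C.npy',np.c_[C[1],C[2]])"
```

```text
time_s: 3.03
ee_pos: [0.499, -0.039, 0.2992]
tcp_rot: [-0.039, 0.999, 0.0, -0.0]
ft_force: [0.0, -0.2, -0.7]
width: 0.0852
t 3.03 tcp [ 0.499  -0.039   0.2992] yaw -175.49 F [ 0.  -0.2 -0.7] w 0.0852 q [-0.13 -0.28  1.74  0.    1.68 -1.78]
```

View pics/jig1.png

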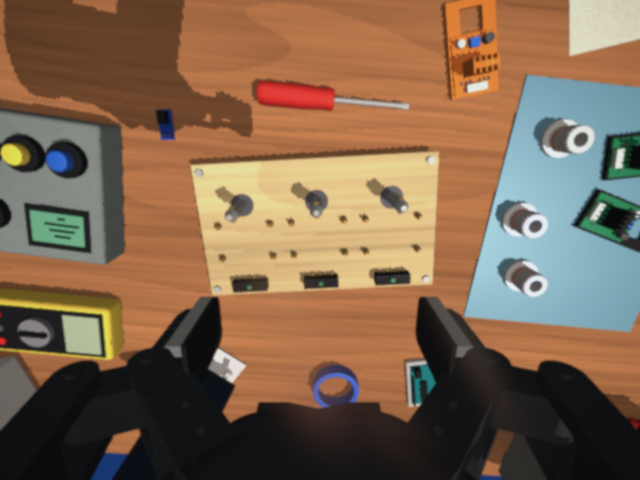

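Run:
```python
from h import *
C=cam('wrist'); im=cv2.imread('pics/jig1.png'); hsv=cv2.cvtColor(im,cv2.COLOR_BGR2HSV)
print(hsv[240,300],hsv[320,250],hsv[60,250])
m=cv2.inRange(hsv,(15,60,150),(28,150,255)); m=cv2.morphologyEx(m,cv2.MORPH_OPEN,np.ones((3,3)))
c=max(comps(m>0,3000),key=lambda q:cv2.contourArea(q[0]))[0]
ctr,sz,b=rect_world(C,cv2.convexHull(c),.02); print(ctr,sz,b)
e=max([b[1]-b[0],b[2]-b[1]],key=np.linalg.norm); e=e if e[1]>0 else -e; e/=np.linalg.norm(e); X=np.array([e[1],-e[0]]); print('jig yaw',np.degrees(np.arctan2(X[1],X[0])))
for k in (-90,0,90):
    p=ctr-34*X+k*e; print('post',p.round(1),'foot px',proj(C,[*p/1000,.02]).round(0),'top px',proj(C,[*p/1000,.082]).round(0),'block px',proj(C,[*(p+95*X)/1000,.034]).round(0))
v=cv2.resize(im[140:305,180:450],None,fx=2.9,fy=2.9,interpolation=cv2.INTER_CUBIC); cv2.imwrite('pics/jig1z.png',v)
S=cam('scene'); s=cv2.imread('pics/scene0.png')
for n,lo,hi in (('blue',(100,150,60),(125,255,255)),('yel',(25,150,100),(34,255,255)),('grn',(50,120,60),(75,255,255))):
  for I,D in ((im,C),(s,S)):
    mm=cv2.inRange(cv2.cvtColor(I,cv2.COLOR_BGR2HSV),lo,hi)
    for q,_ in comps(mm>0,80):
        p=ray(D,cen(q),.066); 
        if -.45<p[1]<-.27 and .4<p[0]<.6: print(n,'wrist' if D is C else 'scene',p.round(4),cen(q).round(0),cv2.contourArea(q))
```

```text
[ 19 104 219] [ 12 150 178] [ 12 152 170]
[536.46356201 -36.53729248] [170.15603637695312, 290.5308532714844] [[ 432.86166    96.153946]
 [ 471.41415  -191.80766 ]
 [ 640.0654   -169.22853 ]
 [ 601.51294   118.73308 ]]
jig yaw 7.6254535
post [ 514.7 -130.3] foot px [242. 205.] top px [229. 217.] block px [248. 281.]
post [502.8 -41. ] foot px [316. 201.] top px [316. 212.] block px [320. 278.]
post [490.8  48.2] foot px [391. 197.] top px [403. 208.] block px [392. 274.]
blue wrist [ 0.4728 -0.3076  0.066 ] [ 59. 161.] 473.5
yel wrist [ 0.4701 -0.3551  0.066 ] [ 11. 154.] 343.5
grn scene [ 0.5591 -0.325   0.066 ] [196. 214.] 296.0
```

View pics/jig1z.png

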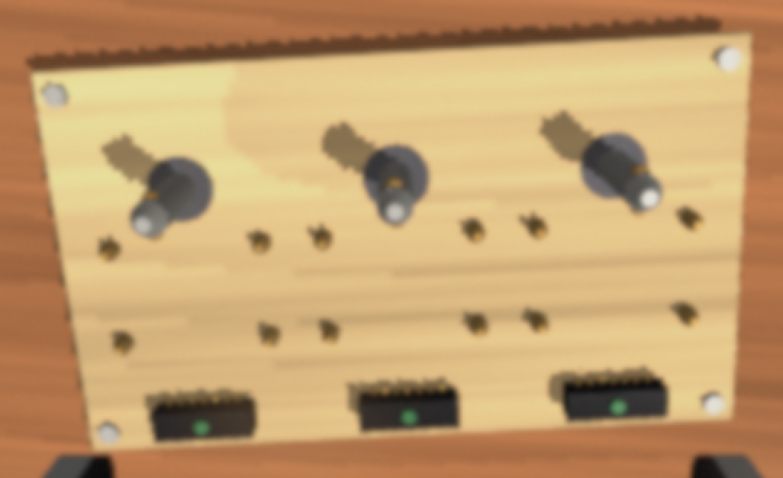

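```bash
python3 -c "
from h import *
plan((.50,.14,.28),125)"
```

```text
shift mm [-15.1 178.2  19.2] turn deg 59.5 | ROW -0.0753 0.8911 0.0962 0.1653 rows>= 9
```

```bash
python3 -m crank '85 -0.075 0.891 0.05 0.165;85 -0.075 0.891 0.05 0.165;85 -0.075 0.891 0.05 0.165;85 -0.075 0.891 0.05 0.165;85 -0.075 0.891 0.05 0.165;85 -0.075 0.891 0.05 0.165;46 -0.075 0.891 0.05 0.165;46 -0.075 0.891 0.05 0.165;46 -0.075 0.891 0.05 0.165;46 -0.075 0.891 0.05 0.165'; python3 -c "
from h import *
plan((.4956,.3232,.17),73.6)"
```

```text
time_s: 3.92
ee_pos: [0.4989, 0.1402, 0.2892]
tcp_rot: [0.462, 0.887, -0.0, -0.0]
ft_force: [0.9, 0.3, -0.1]
width: 0.0462
shift mm [151.9 102.1 119.2] turn deg 51.3 | ROW 0.7596 0.5107 0.5961 0.1426 rows>= 8
```

```bash
python3 -m crank '46 0.76 0.511 0.2 0.1426;46 0.76 0.511 0.2 0.1426;46 0.76 0.511 0.2 0.1426;46 0.76 0.511 0.2 0.1426;46 0.76 0.511 0.3 0.1426;46 0.76 0.511 0.4 0.1426;46 0.76 0.511 0.596 0.1426;46 0.76 0.511 0.596 0.1426;46 0.76 0.511 0.596 0.1426;46 0.76 0.511 0.596 0.1426;46 0.76 0.511 0.596 0.1426'; python3 -c "
from h import *
st(); C,im=snap('wrist','b1'); modules(C,im)"
```

```text
time_s: 4.83
ee_pos: [0.4948, 0.3228, 0.1716]
tcp_rot: [0.798, 0.603, 0.001, 0.0]
ft_force: [0.0, 0.0, 0.3]
width: 0.046
t 4.83 tcp [0.4948 0.3228 0.1716] yaw 74.19 F [0.  0.  0.3] w 0.046 q [ 0.53 -0.03  1.73  0.    1.44  0.81]
module ctr [418.5 348.1] size [52.3 94.9] hole [413.2 375.8] board [423.5 342.7] ang -79.15890171372033 edge ang -79.4
module ctr [501.5 342.5] size [50.4 95.5] hole [509.5 369.9] board [498.3 331.2] ang -106.21493657473692 edge ang 73.4
```

View pics/b1.png

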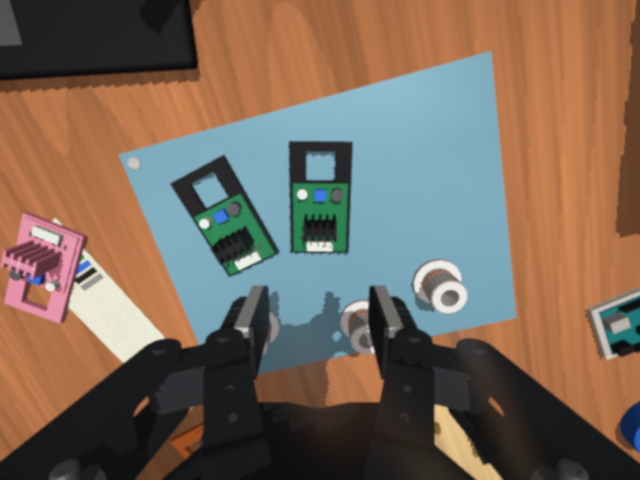

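```bash
python3 -c "
from h import *
plan((.4958,.3233,.039),73.7)"
```

```text
shift mm [  0.6   0.6 132.6] turn deg 0.5 | ROW 0.0029 0.0029 0.6632 0.0013 rows>= 4
```

```bash
python3 -m crank '46 0.003 0.003 0.2 0.0013;46 0.003 0.003 0.4 0.0013;46 0.003 0.003 0.58 0.0013;46 0.003 0.003 0.663 0.0013;46 0.003 0.003 0.663 0.0013;46 0.003 0.003 0.663 0.0013;15 0.003 0.003 0.663 0.0013;15 0.003 0.003 0.663 0.0013;15 0.003 0.003 0.663 0.0013;15 0.003 0.003 0.663 0.0013;15 0.003 0.003 0.663 0.0013' 40; python3 -c "
from h import *
st()"; python3 -m crank '15 0 0 0 0;15 0 0 -0.25 0;15 0 0 -0.5 0;15 0 0 -0.65 0;15 0 0 -0.65 0;15 0 0 -0.65 0'; python3 -c "
from h import *
st();plan((.505,.15,.20),125)"
```

```text
time_s: 5.8
ee_pos: [0.4963, 0.3235, 0.0403]
tcp_rot: [0.801, 0.599, 0.002, 0.0]
ft_force: [-0.0, 0.0, 7.8]
width: 0.025
t 5.8 tcp [0.4963 0.3235 0.0403] yaw 73.58 F [-0.   0.   7.8] w 0.025 q [ 0.53  0.08  1.84 -0.    1.22  0.82]
time_s: 6.3
ee_pos: [0.4964, 0.3236, 0.1725]
tcp_rot: [0.801, 0.599, 0.004, 0.0]
ft_force: [-0.1, -0.7, -0.6]
width: 0.0252
t 6.3 tcp [0.4964 0.3236 0.1725] yaw 73.58 F [-0.1 -0.7 -0.6] w 0.0252 q [ 0.53 -0.03  1.73 -0.    1.44  0.82]
shift mm [-163.9   57.5  -28.1] turn deg -51.4 | ROW -0.8196 0.2875 -0.1404 -0.1428 rows>= 8
```

```bash
python3 -m crank '15 -0.82 0.2875 -0.15 -0.143;15 -0.82 0.2875 -0.15 -0.143;15 -0.82 0.2875 -0.15 -0.143;15 -0.82 0.2875 -0.15 -0.143;15 -0.82 0.2875 -0.15 -0.143;15 -0.82 0.2875 -0.15 -0.143;15 -0.82 0.2875 -0.15 -0.143;15 -0.82 0.2875 -0.15 -0.143;15 -0.82 0.2875 -0.15 -0.143'; python3 -c "
from h import *
plan((.5504,-.0346,.17),187.6)"
```

```text
time_s: 7.05
ee_pos: [0.5037, 0.149, 0.1967]
tcp_rot: [0.46, 0.888, -0.0, -0.0]
ft_force: [-0.1, -0.5, -1.0]
width: 0.025
shift mm [-177.   -67.6   26.7] turn deg -62.4 | ROW -0.8850 -0.3378 0.1336 -0.1734 rows>= 9
```

```bash
python3 -m crank '15 -0.885 -0.338 0.05 -0.1734;15 -0.885 -0.338 0.05 -0.1734;15 -0.885 -0.338 0.05 -0.1734;15 -0.885 -0.338 0.05 -0.1734;15 -0.885 -0.338 0.05 -0.1734;15 -0.885 -0.338 0.05 -0.1734;15 -0.885 -0.338 0.1336 -0.1734;15 -0.885 -0.338 0.1336 -0.1734;15 -0.885 -0.338 0.1336 -0.1734;15 -0.885 -0.338 0.1336 -0.1734;15 -0.885 -0.338 0.1336 -0.1734;15 -0.885 -0.338 0.1336 -0.1734'; python3 -c "
from h import *
st(); C,im=snap('wrist','p1'); snap('side','p1s'); s=snap('scene','p1c')
for k in (.02,.082): print(proj(C,[.5028,-.041,k]))
plan((.5504,-.0346,.17),187.6)
cv2.imwrite('pics/p1z.png',cv2.resize(im[60:360,160:480],None,fx=2,fy=2))"
```

```text
time_s: 8.05
ee_pos: [0.5502, -0.0343, 0.1707]
tcp_rot: [-0.063, 0.998, -0.0, -0.0]
ft_force: [-0.2, -0.2, -1.0]
width: 0.0254
t 8.05 tcp [ 0.5502 -0.0343  0.1707] yaw -172.81 F [-0.2 -0.2 -1. ] w 0.0254 q [-0.11 -0.12  1.81 -0.    1.45 -1.8 ]
[316.97856928 168.50841331]
[316.57365062 179.09534651]
shift mm [-0.2 -0.3  0.8] turn deg -0.3 | ROW -0.0009 -0.0014 0.0041 -0.0008 rows>= 1
```

View pics/p1z.png

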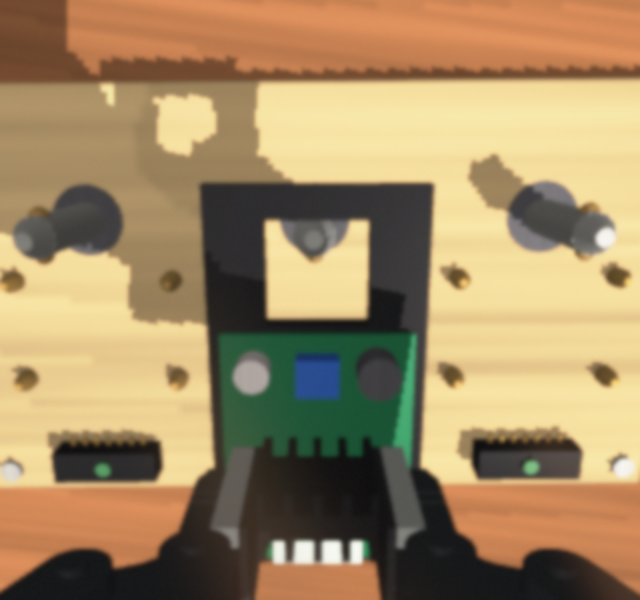

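```bash
python3 -c "
from h import *
C=cam('wrist')
z=.1707-.0383
for n,uv,zz in (('top edge mid',(160+317/2,60+219/2),z+.006),('bot edge mid',(160+317/2,60+320/2),z),('post tip',(160+314/2,60+238/2),.082)):
    p=ray(C,uv,zz)*1000; d=p[:2]-[502.8,-41]; X=np.array([.9912,.1327]); print(n,p.round(1),'along',(d@X).round(1),'across',(d@[-X[1],X[0]]).round(1))"
```

```text
top edge mid [490.9 -41.5 138.4] along -11.8 across 1.1
bot edge mid [515.7 -38.3 132.4] along 13.1 across 1.0
post tip [502.8 -40.9  82. ] along 0.0 across 0.1
```

```bash
python3 -m crank '15 0 -0.003 0.1 -0.001;15 0 -0.003 0.2 -0.001;15 0 -0.003 0.3 -0.001;15 0 -0.003 0.4 -0.001;15 0 -0.003 0.45 -0.001;15 0 -0.003 0.49 -0.001;15 0 -0.003 0.52 -0.001;15 0 -0.003 0.54 -0.001;15 0 -0.003 0.555 -0.001;15 0 -0.003 0.562 -0.001;15 0 -0.003 0.564 -0.001;15 0 -0.003 0.564 -0.001'; python3 -c "
from h import *
st()"
```

```text
time_s: 9.2
ee_pos: [0.5505, -0.0351, 0.0585]
tcp_rot: [-0.068, 0.998, -0.0, 0.0]
ft_force: [0.4, 0.3, -0.2]
width: 0.0253
t 9.2 tcp [ 0.5505 -0.0351  0.0585] yaw -172.18 F [ 0.4  0.3 -0.2] w 0.0253 q [-0.11 -0.03  1.92 -0.    1.25 -1.82]
```

```bash
python3 -m crank '40 0 0 0.005 0;46 0 0 0.005 0;46 0 0 0 0;46 0 0 -0.2 0;46 0 0 -0.4 0;46 0 0 -0.6 0;46 0 0 -0.6 0;46 0 0 -0.6 0'; python3 -c "
from h import *
st(); C,im=snap('wrist','p2'); 
cv2.imwrite('pics/p2z.png',cv2.resize(im[60:400,120:520],None,fx=1.5,fy=1.5))
plan((.51,.15,.22),130)"
```

```text
time_s: 9.87
ee_pos: [0.5512, -0.0352, 0.181]
tcp_rot: [-0.068, 0.998, -0.0, 0.002]
ft_force: [-0.1, -0.3, -2.3]
width: 0.046
t 9.87 tcp [ 0.5512 -0.0352  0.181 ] yaw -172.17 F [-0.1 -0.3 -2.3] w 0.046 q [-0.11 -0.13  1.8   0.    1.46 -1.82]
shift mm [ 14.8 188.8 -41.3] turn deg 57.8 | ROW 0.0740 0.9442 -0.2064 0.1606 rows>= 9
```

View pics/p2z.png

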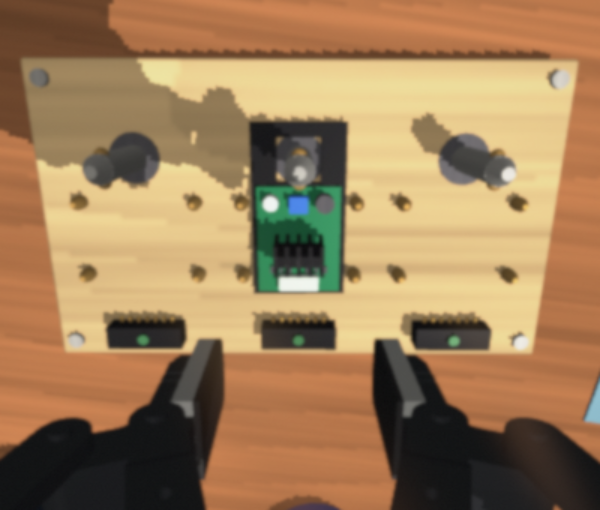

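```bash
python3 -m crank '46 0.074 0.944 -0.2 0.16;46 0.074 0.944 -0.2 0.16;46 0.074 0.944 -0.2 0.16;46 0.074 0.944 -0.2 0.16;46 0.074 0.944 -0.2 0.16;46 0.074 0.944 -0.2 0.16;46 0.074 0.944 -0.2 0.16;46 0.074 0.944 -0.2 0.16;46 0.074 0.944 -0.2 0.16;46 0.074 0.944 -0.2 0.16'; python3 -c "
from h import *
plan((.4219,.3284,.17),100.7)"
```

```text
time_s: 10.75
ee_pos: [0.5094, 0.15, 0.2165]
tcp_rot: [0.422, 0.907, -0.001, -0.001]
ft_force: [0.3, 0.8, -0.0]
width: 0.0458
shift mm [192.8  48.   46.6] turn deg 29.4 | ROW 0.9641 0.2398 0.2328 0.0816 rows>= 5
```

```bash
python3 -m crank '46 0.964 0.24 0.0 0.0816;46 0.964 0.24 0.0 0.0816;46 0.964 0.24 0.0 0.0816;46 0.964 0.24 0.1 0.0816;46 0.964 0.24 0.233 0.0816;46 0.964 0.24 0.233 0.0816;46 0.964 0.24 0.233 0.0816;46 0.964 0.24 0.233 0.0816'; python3 -c "
from h import *
st(); C,im=snap('wrist','a1'); modules(C,im); collars(C,im)
plan((.4219,.3284,.039),100.7)"
```

```text
time_s: 11.42
ee_pos: [0.4212, 0.3284, 0.1699]
tcp_rot: [0.636, 0.772, -0.001, -0.0]
ft_force: [0.2, -1.2, 0.2]
width: 0.0458
t 11.42 tcp [0.4212 0.3284 0.1699] yaw 101.08 F [ 0.2 -1.2  0.2] w 0.0458 q [ 0.61 -0.16  1.85 -0.    1.46  0.42]
module ctr [418.1 347.9] size [50.8 94.9] hole [412.5 375.8] board [420.4 336.6] ang -78.59568577342047 edge ang -79.1
collar bore [409.  239.6] [15.2 16.2] outline [409.6 220.5] [31.8 33. ] px [285. 328.]
shift mm [  0.5   0.2 131.9] turn deg 0.3 | ROW 0.0026 0.0009 0.6597 0.0008 rows>= 4
```

```bash
python3 -m crank '46 0.002 0.001 0.2 0.001;46 0.002 0.001 0.4 0.001;46 0.002 0.001 0.58 0.001;46 0.002 0.001 0.655 0.001;46 0.002 0.001 0.655 0.001;46 0.002 0.001 0.655 0.001;15 0.002 0.001 0.655 0.001;15 0.002 0.001 0.655 0.001;15 0.002 0.001 0.655 0.001;15 0.002 0.001 0.655 0.001;15 0.002 0.001 0.655 0.001' 40; python3 -c "
from h import *
st()"; python3 -m crank '15 0 0 0 0;15 0 0 -0.25 0;15 0 0 -0.5 0;15 0 0 -0.65 0;15 0 0 -0.65 0;15 0 0 -0.65 0'; python3 -c "
from h import *
st();plan((.48,.19,.20),140)"
```

```text
time_s: 12.38
ee_pos: [0.4234, 0.329, 0.0429]
tcp_rot: [0.639, 0.769, 0.002, 0.001]
ft_force: [0.7, -1.5, 8.4]
width: 0.0248
t 12.38 tcp [0.4234 0.329  0.0429] yaw 100.5 F [ 0.7 -1.5  8.4] w 0.0248 q [ 0.61 -0.05  1.96 -0.    1.22  0.43]
time_s: 12.88
ee_pos: [0.4233, 0.3293, 0.175]
tcp_rot: [0.639, 0.769, 0.003, 0.001]
ft_force: [0.1, -0.8, -1.2]
width: 0.0248
t 12.88 tcp [0.4233 0.3293 0.175 ] yaw 100.5 F [ 0.1 -0.8 -1.2] w 0.0248 q [ 0.61 -0.16  1.84 -0.    1.45  0.43]
shift mm [-147.3   30.5  -25.2] turn deg -39.5 | ROW -0.7363 0.1526 -0.1260 -0.1097 rows>= 6
```

```bash
python3 -m crank '15 -0.736 0.153 -0.15 -0.11;15 -0.736 0.153 -0.15 -0.11;15 -0.736 0.153 -0.15 -0.11;15 -0.736 0.153 -0.15 -0.11;15 -0.736 0.153 -0.15 -0.11;15 -0.736 0.153 -0.15 -0.11;15 -0.736 0.153 -0.15 -0.11'; python3 -c "
from h import *
plan((.5384,.0546,.17),187.6)"
```

```text
time_s: 13.47
ee_pos: [0.4791, 0.1886, 0.1996]
tcp_rot: [0.339, 0.941, -0.0, -0.0]
ft_force: [-0.6, -0.2, -0.9]
width: 0.025
shift mm [-131.2  -65.3   29.6] turn deg -47.3 | ROW -0.6561 -0.3264 0.1481 -0.1313 rows>= 7
```

```bash
python3 -m crank '15 -0.656 -0.326 0.05 -0.131;15 -0.656 -0.326 0.05 -0.131;15 -0.656 -0.326 0.05 -0.131;15 -0.656 -0.326 0.05 -0.131;15 -0.656 -0.326 0.05 -0.131;15 -0.656 -0.326 0.148 -0.131;15 -0.656 -0.326 0.148 -0.131;15 -0.656 -0.326 0.148 -0.131;15 -0.656 -0.326 0.148 -0.131;15 -0.656 -0.326 0.148 -0.131;15 -0.656 -0.326 0.148 -0.131'; python3 -c "
from h import *
st(); C,im=snap('wrist','p3')
plan((.5384,.0546,.17),187.6)
cv2.imwrite('pics/p3z.png',cv2.resize(im[60:360,160:480],None,fx=2,fy=2))"
```

```text
time_s: 14.38
ee_pos: [0.5379, 0.0556, 0.1712]
tcp_rot: [-0.062, 0.998, 0.0, 0.0]
ft_force: [0.9, 0.3, 0.1]
width: 0.0249
t 14.38 tcp [0.5379 0.0556 0.1712] yaw -172.94 F [0.9 0.3 0.1] w 0.0249 q [ 0.06 -0.15  1.83  0.    1.45 -1.64]
shift mm [-0.3 -0.9  1.2] turn deg -0.5 | ROW -0.0017 -0.0047 0.0058 -0.0014 rows>= 1
```

View pics/p3z.png

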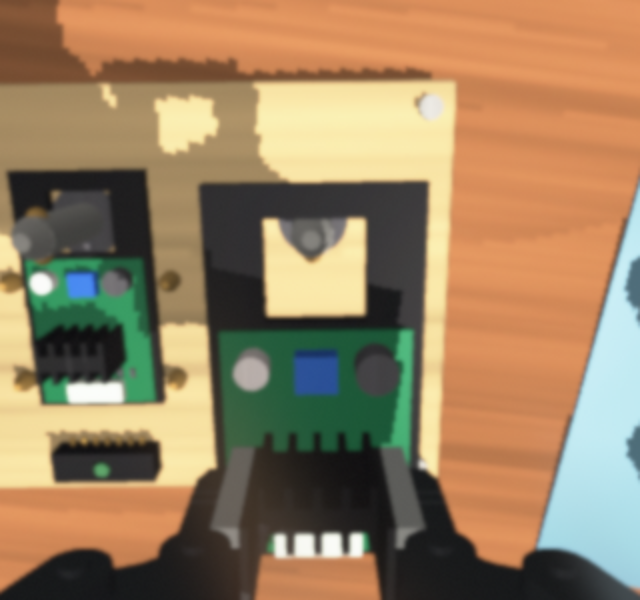

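```bash
python3 -m crank '15 -0.001 -0.005 0.1 -0.0014;15 -0.001 -0.005 0.2 -0.0014;15 -0.001 -0.005 0.3 -0.0014;15 -0.001 -0.005 0.4 -0.0014;15 -0.001 -0.005 0.44 -0.0014;15 -0.001 -0.005 0.48 -0.0014;15 -0.001 -0.005 0.51 -0.0014;15 -0.001 -0.005 0.53 -0.0014;15 -0.001 -0.005 0.545 -0.0014;15 -0.001 -0.005 0.552 -0.0014;15 -0.001 -0.005 0.554 -0.0014;15 -0.001 -0.005 0.556 -0.0014'; python3 -c "
from h import *
st()"; python3 -m crank '15 0 0 0 0;46 0 0 0 0;46 0 0 0 0;46 0 0 -0.2 0;46 0 0 -0.4 0;46 0 0 -0.6 0;46 0 0 -0.6 0;46 0 0 -0.6 0'; python3 -c "
from h import *
st(); C,im=snap('wrist','p4'); 
cv2.imwrite('pics/p4z.png',cv2.resize(im[60:400,120:520],None,fx=1.5,fy=1.5))
plan((.50,.13,.28),150)"
```

```text
time_s: 15.43
ee_pos: [0.5385, 0.0543, 0.0608]
tcp_rot: [-0.068, 0.998, -0.0, 0.0]
ft_force: [-8.3, -0.5, 12.1]
width: 0.0252
t 15.43 tcp [0.5385 0.0543 0.0608] yaw -172.25 F [-8.3 -0.5 12.1] w 0.0252 q [ 0.05 -0.05  1.94 -0.    1.26 -1.65]
time_s: 16.1
ee_pos: [0.5391, 0.0544, 0.1825]
tcp_rot: [-0.068, 0.998, -0.0, 0.002]
ft_force: [-0.5, -0.3, -0.2]
width: 0.0461
t 16.1 tcp [0.5391 0.0544 0.1825] yaw -172.25 F [-0.5 -0.3 -0.2] w 0.0461 q [ 0.05 -0.15  1.82 -0.    1.47 -1.65]
shift mm [ 27.7  80.2 -99.6] turn deg 37.8 | ROW 0.1384 0.4009 -0.4982 0.1049 rows>= 6
```

View pics/p4z.png

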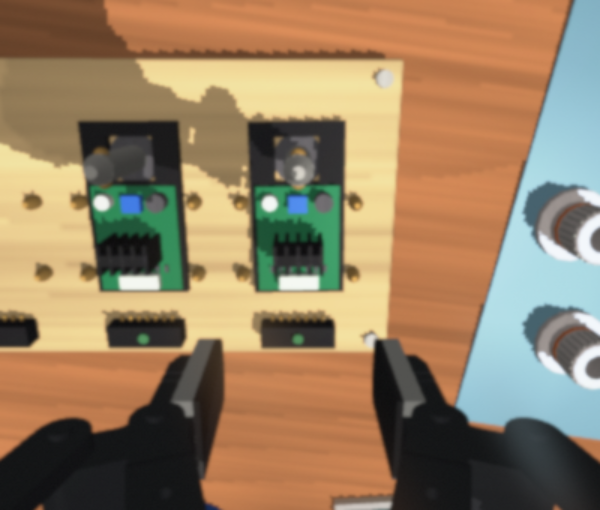

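```bash
cat >> h.py <<'E'
def bores(C,im,zt):
    hsv=cv2.cvtColor(im,cv2.COLOR_BGR2HSV)
    for th in (120,150,180):
        w=cv2.inRange(hsv,(0,0,th),(179,60,255))
        for c,hs in comps(w>0,60):
            for h in hs:
                if cv2.contourArea(h)<25: continue
                _,sz,b=rect_world(C,h,zt); p=ray(C,cen(h),zt)*1000; o=rect_world(C,c,zt)
                if 11<sz[0] and sz[1]<20: print(th,'bore',p[:2].round(1),np.round(sz,1),'ring',o[0].round(1),np.round(o[1],1),'px',cen(h).round(0))
E
python3 -c "
from h import *
plan((.50,.19,.25),187.6)"
```

```text
shift mm [ 19.6 139.6 -69.6] turn deg 0.2 | ROW 0.0982 0.6982 -0.3482 0.0004 rows>= 4
```

```bash
python3 -m crank '46 0.1 0.7 -0.35 0;46 0.1 0.7 -0.35 0;46 0.1 0.7 -0.35 0;46 0.1 0.7 -0.35 0;46 0.1 0.7 -0.35 0;46 0.1 0.7 -0.35 0;46 0.1 0.7 -0.35 0'; python3 -c "
from h import *
st(); C,im=snap('wrist','c1'); bores(C,im,.038)"
```

```text
time_s: 16.73
ee_pos: [0.4992, 0.19, 0.248]
tcp_rot: [-0.068, 0.998, -0.0, -0.001]
ft_force: [-0.5, -0.7, 0.1]
width: 0.0456
t 16.73 tcp [0.4992 0.19   0.248 ] yaw -172.22 F [-0.5 -0.7  0.1] w 0.0456 q [ 0.32 -0.19  1.75 -0.    1.59 -1.39]
120 bore [585.1 238.7] [13.2 14.2] ring [575.  236.9] [41.6 48.9] px [352. 293.]
120 bore [509.5 217.5] [13.8 14.1] ring [502.6 214.9] [40.5 42.3] px [344. 224.]
120 bore [408.8 240.3] [14.  14.4] ring [410.3 235.7] [40.2 41.3] px [385. 124.]
150 bore [585.1 238.7] [15.1 15.8] ring [576.5 238.7] [39.2 46.3] px [352. 294.]
150 bore [509.3 217.5] [14.7 15.4] ring [504.3 217. ] [37.6 41.7] px [344. 224.]
150 bore [409.  240.2] [15.2 15.7] ring [412.2 237.5] [35.7 41.3] px [385. 124.]
180 bore [585.3 238.6] [15.9 16.7] ring [576.9 239. ] [38.4 45.7] px [352. 294.]
180 bore [509.3 217.4] [15.6 16.7] ring [504.3 218.6] [33.9 41.9] px [343. 224.]
180 bore [409.  240.2] [15.9 16.3] ring [412.4 239.2] [32.4 41.3] px [384. 124.]
```

```bash
python3 -c "
from h import *
plan((.5093,.2175,.033),187.6)"
```

```text
shift mm [-14.1  26.5 214.9] turn deg 0.1 | ROW -0.0704 0.1324 1.0746 0.0004 rows>= 6
```

```bash
python3 -m crank '50 -0.07 0.132 0.2 0;50 -0.07 0.132 0.4 0;50 -0.07 0.132 0.6 0;50 -0.07 0.132 0.8 0;50 -0.07 0.132 0.8 0' ; python3 -c "
from h import *
plan((.5093,.2175,.033),187.6)"
```

```text
time_s: 17.2
ee_pos: [0.5064, 0.2159, 0.0807]
tcp_rot: [-0.067, 0.998, -0.002, -0.006]
ft_force: [-1.4, -1.1, -1.5]
width: 0.0504
shift mm [-3.7  1.3 47.6] turn deg 0.1 | ROW -0.0184 0.0066 0.2381 0.0002 rows>= 2
```

```bash
python3 -m crank '50 0 0 0 0;50 0 0 0 0;50 0 0 0 0' ; python3 -c "
from h import *
plan((.5093,.2175,.033),187.6)"
```

```text
time_s: 17.45
ee_pos: [0.5111, 0.2184, 0.0926]
tcp_rot: [-0.067, 0.998, 0.001, 0.002]
ft_force: [0.2, 0.1, -0.3]
width: 0.0499
shift mm [ 2.1 -0.7 59.6] turn deg 0.1 | ROW 0.0107 -0.0033 0.2981 0.0003 rows>= 2
```

```bash
python3 -m crank '50 0 0 0.1 0;50 0 0 0.2 0;50 0 0 0.25 0;50 0 0 0.28 0;50 0 0 0.28 0;50 0 0 0.28 0;50 0 0 0.28 0' 60; python3 -c "
from h import *
st()"; python3 -m crank '20 0 0 0 0;20 0 0 0 0;20 0 0 0 0;20 0 0 0 0;20 0 0 0 0;20 0 0 0 0'; python3 -c "
from h import *
st()"
```

```text
time_s: 18.03
ee_pos: [0.5104, 0.2186, 0.035]
tcp_rot: [-0.068, 0.998, 0.0, 0.001]
ft_force: [0.0, 0.6, 0.4]
width: 0.05
t 18.03 tcp [0.5104 0.2186 0.035 ] yaw -172.24 F [0.  0.6 0.4] w 0.05 q [ 0.36  0.    1.93 -0.    1.21 -1.35]
time_s: 18.53
ee_pos: [0.5102, 0.2185, 0.0348]
tcp_rot: [-0.068, 0.998, 0.0, 0.001]
ft_force: [-1.3, -0.6, 6.8]
width: 0.029
t 18.53 tcp [0.5102 0.2185 0.0348] yaw -172.24 F [-1.3 -0.6  6.8] w 0.029 q [ 0.36  0.01  1.93 -0.    1.21 -1.35]
```

```bash
python3 -m crank '20 0 0 -0.2 0;20 0 0 -0.4 0;20 0 0 -0.6 0;20 0 0 -0.68 0;20 0 0 -0.68 0;20 0 0 -0.68 0'; python3 -c "
from h import *
st();plan((.4917,.0484,.16),187.6)"
```

```text
time_s: 19.03
ee_pos: [0.51, 0.2184, 0.1705]
tcp_rot: [-0.068, 0.998, 0.0, 0.001]
ft_force: [-0.1, 0.4, -1.6]
width: 0.0286
t 19.03 tcp [0.51   0.2184 0.1705] yaw -172.24 F [-0.1  0.4 -1.6] w 0.0286 q [ 0.36 -0.11  1.81 -0.    1.45 -1.35]
shift mm [  41.1 -166.    10.4] turn deg 0.2 | ROW 0.2055 -0.8301 0.0518 0.0004 rows>= 5
```

```bash
python3 -m crank '20 0.05 -0.2 0 0;20 0.1 -0.4 0 0;20 0.15 -0.6 0 0;20 0.19 -0.76 0 0;20 0.205 -0.82 0.05 0;20 0.205 -0.83 0.05 0;20 0.205 -0.83 0.05 0;20 0.205 -0.83 0.05 0;20 0.205 -0.83 0.05 0;20 0.205 -0.83 0.05 0;20 0.205 -0.83 0.05 0'; python3 -c "
from h import *
st();plan((.4917,.0484,.105),187.6); C,im=snap('wrist','c2'); bores(C,im,.1605-.0328+.036); print(proj(C,[.4908,.0482,.082]))"
```

```text
time_s: 19.95
ee_pos: [0.4917, 0.0491, 0.1596]
tcp_rot: [-0.068, 0.998, 0.0, 0.0]
ft_force: [-1.4, -0.3, -0.7]
width: 0.0289
t 19.95 tcp [0.4917 0.0491 0.1596] yaw -172.17 F [-1.4 -0.3 -0.7] w 0.0289 q [ 0.05 -0.25  1.94  0.    1.45 -1.66]
shift mm [ 0.1 -0.7 54.6] turn deg 0.2 | ROW 0.0003 -0.0036 0.2731 0.0006 rows>= 2
120 bore [490.1  49.4] [15.  15.6] ring [489.6  49.2] [27.9 29.5] px [319. 328.]
150 bore [490.   49.4] [15.9 17.1] ring [490.2  49.2] [27.1 28.2] px [319. 328.]
[316.43018512 256.27139944]
```

```bash
python3 -m crank '20 -0.003 -0.0065 0.1 0;20 -0.003 -0.0065 0.18 0;20 -0.003 -0.0065 0.22 0;20 -0.003 -0.0065 0.25 0;20 -0.003 -0.0065 0.27 0;20 -0.003 -0.0065 0.28 0;20 -0.003 -0.0065 0.28 0;20 -0.003 -0.0065 0.28 0' 80; python3 -c "
from h import *
st()"
```

```text
time_s: 20.67
ee_pos: [0.4926, 0.0472, 0.1042]
tcp_rot: [-0.068, 0.998, -0.0, 0.0]
ft_force: [-0.2, 0.1, -0.4]
width: 0.0281
t 20.67 tcp [0.4926 0.0472 0.1042] yaw -172.24 F [-0.2  0.1 -0.4] w 0.0281 q [ 0.04 -0.2   2.   -0.    1.35 -1.66]
```

```bash
python3 -m crank '20 0 0 0.03 0;20 0 0 0.06 0;20 0 0 0.1 0;20 0 0 0.14 0;20 0 0 0.18 0;20 0 0 0.21 0;20 0 0 0.228 0;20 0 0 0.235 0;20 0 0 0.238 0;20 0 0 0.238 0'; python3 -c "
from h import *
st()"
```

```text
time_s: 21.5
ee_pos: [0.4925, 0.0472, 0.0588]
tcp_rot: [-0.068, 0.998, 0.0, -0.0]
ft_force: [-23.7, -0.1, 38.1]
width: 0.0285
t 21.5 tcp [0.4925 0.0472 0.0588] yaw -172.24 F [-23.7  -0.1  38.1] w 0.0285 q [ 0.04 -0.16  2.04  0.    1.26 -1.66]
```

```bash
python3 -m crank '20 0 0 -0.005 0;46 0 0 -0.005 0;46 0 0 -0.005 0;46 0 0 -0.005 0;46 0 0 -0.2 0;46 0 0 -0.4 0;46 0 0 -0.6 0;46 0 0 -0.8 0;46 0 0 -0.8 0;46 0 0 -0.8 0'; python3 -c "
from h import *
st();C,im=snap('wrist','c3'); print(proj(C,[.4908,.0482,.062]),proj(C,[.4908,.0482,.082]))
cv2.imwrite('pics/c3z.png',cv2.resize(im[100:400,160:480],None,fx=2,fy=2))
plan((.51,.2,.22),187.6)"
```

```text
time_s: 22.33
ee_pos: [0.4931, 0.0471, 0.2183]
tcp_rot: [-0.068, 0.998, -0.0, 0.002]
ft_force: [-0.5, -0.4, -0.3]
width: 0.0461
t 22.33 tcp [0.4931 0.0471 0.2183] yaw -172.25 F [-0.5 -0.4 -0.3] w 0.0461 q [ 0.04 -0.28  1.87 -0.    1.55 -1.66]
[319.54895746 221.55125035] [319.62099396 228.09471817]
shift mm [-38.  149.1  -3.9] turn deg 0.2 | ROW -0.1901 0.7457 -0.0193 0.0004 rows>= 4
```

View pics/c3z.png

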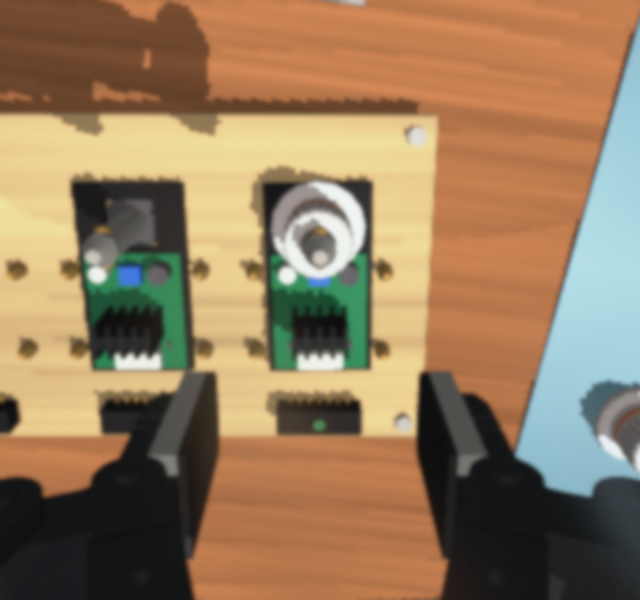

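```bash
python3 -m crank '46 -0.1 0.2 0 0;50 -0.25 0.4 0 0;50 -0.35 0.6 0 0;50 -0.42 0.75 0 0;50 -0.46 0.83 0 0;50 -0.46 0.83 0 0;50 -0.46 0.83 0 0;50 -0.46 0.83 0 0;50 -0.46 0.83 0 0'; python3 -c "
from h import *
st(); C,im=snap('wrist','c4'); bores(C,im,.038); plan((.5852,.239,.06),187.6)"
```

```text
time_s: 23.13
ee_pos: [0.5607, 0.2231, 0.2153]
tcp_rot: [-0.067, 0.998, -0.0, -0.0]
ft_force: [-0.8, -0.6, 0.4]
width: 0.0502
t 23.13 tcp [0.5607 0.2231 0.2153] yaw -172.29 F [-0.8 -0.6  0.4] w 0.0502 q [ 0.34 -0.03  1.65 -0.    1.52 -1.37]
120 bore [585.1 238.7] [13.7 14.3] ring [577.2 237.1] [41.9 42.7] px [331. 246.]
120 bore [408.9 240.4] [13.7 14.8] ring [415.8 237.4] [40.8 41.6] px [366.  35.]
150 bore [585.2 238.7] [14.9 15.3] ring [577.8 238.1] [40.1 42.5] px [331. 246.]
150 bore [408.8 240.3] [15.2 15.7] ring [415.2 238.4] [39.4 42.5] px [366.  35.]
180 bore [585.1 238.7] [15.8 16.9] ring [579.2 240.3] [33.9 43.4] px [331. 246.]
180 bore [408.8 240.1] [15.8 16.6] ring [415.5 241.1] [34.5 42.4] px [366.  34.]
shift mm [-26.3  12.6 155.6] turn deg 0.1 | ROW -0.1317 0.0629 0.7780 0.0003 rows>= 4
```

```bash
python3 -m crank '50 -0.135 0.064 0.1 0;50 -0.135 0.064 0.25 0;50 -0.135 0.064 0.4 0;50 -0.135 0.064 0.55 0;50 -0.135 0.064 0.68 0;50 -0.135 0.064 0.78 0;50 -0.135 0.064 0.84 0;50 -0.135 0.064 0.88 0;50 -0.135 0.064 0.9 0;50 -0.135 0.064 0.9 0;50 -0.135 0.064 0.9 0' 60; python3 -c "
from h import *
st()"; python3 -m crank '20 0 0 0 0;20 0 0 0 0;20 0 0 0 0;20 0 0 0 0;20 0 0 0 0;20 0 0 0 0'; python3 -c "
from h import *
st()"
```

```text
time_s: 24.1
ee_pos: [0.5866, 0.2404, 0.0372]
tcp_rot: [-0.068, 0.998, 0.0, 0.001]
ft_force: [-0.2, -1.0, 0.5]
width: 0.0501
t 24.1 tcp [0.5866 0.2404 0.0372] yaw -172.25 F [-0.2 -1.   0.5] w 0.0501 q [ 0.35  0.17  1.75 -0.    1.23 -1.36]
time_s: 24.6
ee_pos: [0.5868, 0.2406, 0.0375]
tcp_rot: [-0.068, 0.998, 0.0, 0.001]
ft_force: [-0.3, -1.0, 6.5]
width: 0.0287
t 24.6 tcp [0.5868 0.2406 0.0375] yaw -172.24 F [-0.3 -1.   6.5] w 0.0287 q [ 0.35  0.17  1.75 -0.    1.22 -1.36]
```

```bash
python3 -m crank '20 0 0 -0.1 0;20 0 0 -0.3 0;20 0 0 -0.5 0;20 0 0 -0.63 0;20 0 0 -0.7 0;20 0 0 -0.7 0;20 0 0 -0.7 0'; python3 -c "
from h import *
st();plan((.55,.10,.175),187.6)"
```

```text
time_s: 25.18
ee_pos: [0.5861, 0.2404, 0.1757]
tcp_rot: [-0.068, 0.998, 0.0, 0.0]
ft_force: [0.3, 0.5, -1.0]
width: 0.0286
t 25.18 tcp [0.5861 0.2404 0.1757] yaw -172.24 F [ 0.3  0.5 -1. ] w 0.0286 q [ 0.35  0.06  1.63  0.    1.45 -1.36]
shift mm [  54.7 -134.2    0.7] turn deg 0.2 | ROW 0.2734 -0.6711 0.0033 0.0004 rows>= 4
```

```bash
python3 -m crank '20 0.1 -0.2 0 0;20 0.2 -0.4 0 0;20 0.25 -0.6 0 0;20 0.273 -0.671 0 0;20 0.273 -0.671 0 0;20 0.273 -0.671 0 0'; python3 -c "
from h import *
st();plan((.5038,-.041,.165),187.6)"
```

```text
time_s: 25.68
ee_pos: [0.5495, 0.0991, 0.174]
tcp_rot: [-0.067, 0.998, -0.0, -0.001]
ft_force: [0.1, 0.6, -0.5]
width: 0.0286
t 25.68 tcp [0.5495 0.0991 0.174 ] yaw -172.36 F [ 0.1  0.6 -0.5] w 0.0286 q [ 0.13 -0.11  1.79  0.    1.46 -1.57]
shift mm [  63.9 -132.7    9.2] turn deg 0.0 | ROW 0.3195 -0.6637 0.0459 0.0001 rows>= 4
```

```bash
python3 -m crank '20 0.1 -0.2 0 0;20 0.2 -0.4 0 0;20 0.28 -0.58 0 0;20 0.31 -0.65 0.04 0;20 0.32 -0.664 0.04 0;20 0.32 -0.664 0.04 0;20 0.32 -0.664 0.04 0;20 0.32 -0.664 0.04 0;20 0.32 -0.664 0.04 0'; python3 -c "
from h import *
st(); C,im=snap('wrist','c5'); z=ctrl.get_state()['ee_pos'][2]; bores(C,im,z+.0005)"
```

```text
time_s: 26.43
ee_pos: [0.505, -0.0391, 0.1678]
tcp_rot: [-0.068, 0.998, 0.0, -0.0]
ft_force: [-0.2, 0.7, -1.3]
width: 0.0286
t 26.43 tcp [ 0.505  -0.0391  0.1678] yaw -172.15 F [-0.2  0.7 -1.3] w 0.0286 q [-0.13 -0.22  1.91  0.    1.46 -1.84]
120 bore [503.3 -38.6] [15.2 15.7] ring [503.  -39.1] [27.9 29.6] px [319. 323.]
150 bore [503.1 -38.8] [16.4 16.9] ring [503.7 -39.2] [27.4 28.3] px [319. 322.]
```

```bash
python3 -m crank '20 0 0 0.1 0;20 0 0 0.1 0;20 0 0 0.1 0' 80; python3 -c "
from h import *
st(); C,im=snap('wrist','c5'); z=ctrl.get_state()['ee_pos'][2]; bores(C,im,z+.0005)"
```

```text
time_s: 26.73
ee_pos: [0.5043, -0.0397, 0.1474]
tcp_rot: [-0.068, 0.998, 0.0, -0.001]
ft_force: [0.9, -0.8, -0.4]
width: 0.0279
t 26.73 tcp [ 0.5043 -0.0397  0.1474] yaw -172.21 F [ 0.9 -0.8 -0.4] w 0.0279 q [-0.13 -0.21  1.93  0.    1.42 -1.84]
120 bore [502.1 -39.4] [15.2 15.5] ring [501.9 -39.8] [27.7 29.4] px [319. 323.]
150 bore [502.  -39.5] [16.4 16.7] ring [502.5 -39.7] [26.7 28.2] px [319. 322.]
150 bore [459.2  -2.5] [12.2 16.3] ring [461.9   2.2] [25.4 25.9] px [433. 234.]
```

```bash
python3 -m crank '20 -0.003 -0.008 0.05 0;20 -0.003 -0.008 0.1 0;20 -0.003 -0.008 0.14 0;20 -0.003 -0.008 0.17 0;20 -0.003 -0.008 0.19 0;20 -0.003 -0.008 0.2 0;20 -0.003 -0.008 0.2 0;20 -0.003 -0.008 0.2 0'; python3 -c "
from h import *
st()"
```

```text
time_s: 27.45
ee_pos: [0.5055, -0.0417, 0.1082]
tcp_rot: [-0.068, 0.998, -0.0, 0.0]
ft_force: [0.8, -0.9, -1.3]
width: 0.0279
t 27.45 tcp [ 0.5055 -0.0417  0.1082] yaw -172.25 F [ 0.8 -0.9 -1.3] w 0.0279 q [-0.13 -0.18  1.97 -0.    1.35 -1.84]
```

```bash
python3 -m crank '20 0.002 0.001 0.03 0;20 0.002 0.001 0.06 0;20 0.002 0.001 0.1 0;20 0.002 0.001 0.14 0;20 0.002 0.001 0.18 0;20 0.002 0.001 0.21 0;20 0.002 0.001 0.23 0;20 0.002 0.001 0.24 0;20 0.002 0.001 0.245 0;20 0.002 0.001 0.245 0'; python3 -c "
from h import *
st()"
```

```text
time_s: 28.28
ee_pos: [0.505, -0.0416, 0.0615]
tcp_rot: [-0.068, 0.998, 0.0, -0.0]
ft_force: [-22.3, 3.2, 35.5]
width: 0.028
t 28.28 tcp [ 0.505  -0.0416  0.0615] yaw -172.24 F [-22.3   3.2  35.5] w 0.028 q [-0.13 -0.13  2.01 -0.    1.27 -1.84]
```

Home height with 35 N. Release, lift and check, heading towards the console with the same picture.

```bash
python3 -m crank '20 0 0 -0.005 0;46 0 0 -0.005 0;46 0 0 -0.005 0;46 0 0 -0.005 0;46 0 0 -0.2 0;46 0 0 -0.4 0;46 0 0 -0.6 0;46 0 0 -0.8 0;46 0 0 -0.9 0;46 0 0 -0.9 0;46 0 0 -0.9 0'; python3 -c "
from h import *
st();plan((.47,-.30,.28),187.6)"
```

```text
time_s: 29.2
ee_pos: [0.5054, -0.0416, 0.2399]
tcp_rot: [-0.068, 0.998, -0.0, 0.001]
ft_force: [-1.1, 0.1, -0.9]
width: 0.0459
t 29.2 tcp [ 0.5054 -0.0416  0.2399] yaw -172.24 F [-1.1  0.1 -0.9] w 0.0459 q [-0.13 -0.25  1.81  0.    1.58 -1.84]
shift mm [  69.8 -251.3  -40.1] turn deg 0.2 | ROW 0.3492 -1.2563 -0.2005 0.0004 rows>= 7
```

```bash
python3 -m crank '20 0.1 -0.2 -0.2 0;10 0.2 -0.4 -0.25 0;0 0.25 -0.6 -0.3 0;0 0.3 -0.8 -0.3 0;0 0.3 -0.9 -0.3 0;0 0.3 -0.9 -0.3 0;0 0.3 -0.9 -0.3 0;0 0.3 -0.9 -0.3 0;0 0.3 -0.9 -0.3 0'; python3 -c "
from h import *
st(); C,im=snap('wrist','k1')
hsv=cv2.cvtColor(im,cv2.COLOR_BGR2HSV)
for n,lo,hi in (('blue',(100,150,40),(125,255,255)),('yel',(22,150,100),(34,255,255)),('grn',(45,100,40),(80,255,255)),('red',(0,170,60),(6,255,255))):
    for q,_ in comps(cv2.inRange(hsv,lo,hi)>0,150):
        p=ray(C,cen(q),.068); 
        if -.46<p[1]<-.25 and .4<p[0]<.62: print(n,p.round(4),cen(q).round(0),cv2.contourArea(q),np.round(rect_world(C,q,.068)[1],1))"
```

```text
time_s: 29.95
ee_pos: [0.4699, -0.2272, 0.2981]
tcp_rot: [-0.068, 0.998, 0.0, -0.001]
ft_force: [0.1, 1.1, -0.6]
width: -0.0001
t 29.95 tcp [ 0.4699 -0.2272  0.2981] yaw -172.19 F [ 0.1  1.1 -0.6] w -0.0001 q [-0.5  -0.23  1.7   0.    1.67 -2.21]
blue [ 0.4726 -0.3069  0.068 ] [243. 199.] 339.5 [21.4 22.5]
yel [ 0.4695 -0.3506  0.068 ] [201. 190.] 373.5 [22.7 23. ]
grn [ 0.4666 -0.3945  0.068 ] [158. 182.] 422.5 [22.8 26. ]
red [ 0.5364 -0.399   0.068 ] [155. 245.] 334.0 [21.5 25. ]
```

View pics/k1.png

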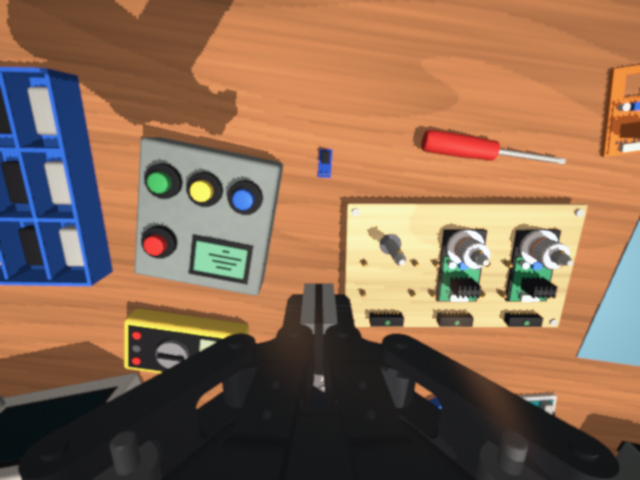

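```bash
python3 -c "
from h import *
plan((.4726,-.307,.115),187.6)"
```

```text
shift mm [  8.2 -79.7 183.3] turn deg 0.2 | ROW 0.0409 -0.3986 0.9165 0.0006 rows>= 5
```

```bash
python3 -m crank '0 0.04 -0.2 0 0;0 0.04 -0.38 0.2 0;0 0.04 -0.398 0.4 0;0 0.04 -0.398 0.6 0;0 0.04 -0.398 0.75 0;0 0.04 -0.398 0.85 0;0 0.04 -0.398 0.91 0;0 0.04 -0.398 0.915 0;0 0.04 -0.398 0.915 0;0 0.04 -0.398 0.915 0'; python3 -c "
from h import *
st(); plan((.4726,-.307,.0825),187.6)"
```

```text
time_s: 30.83
ee_pos: [0.4735, -0.308, 0.118]
tcp_rot: [-0.068, 0.998, -0.001, 0.001]
ft_force: [-0.3, 0.3, 0.4]
width: -0.0003
t 30.83 tcp [ 0.4735 -0.308   0.118 ] yaw -172.2 F [-0.3  0.3  0.4] w -0.0003 q [-0.62 -0.06  1.84  0.    1.35 -2.33]
shift mm [ 0.8  1.2 35.5] turn deg 0.2 | ROW 0.0041 0.0060 0.1774 0.0005 rows>= 1
```

```bash
python3 -m crank '0 0.004 0.005 0.06 0;0 0.004 0.005 0.11 0;0 0.004 0.005 0.14 0;0 0.004 0.005 0.16 0;0 0.004 0.005 0.172 0;0 0.004 0.005 0.177 0;0 0.004 0.005 0.177 0;0 0.004 0.005 0.177 0'; python3 -c "
from h import *
st()"
```

```text
time_s: 31.5
ee_pos: [0.4723, -0.3076, 0.0868]
tcp_rot: [-0.068, 0.998, -0.001, 0.001]
ft_force: [-30.3, 21.3, 73.3]
width: -0.0004
t 31.5 tcp [ 0.4723 -0.3076  0.0868] yaw -172.24 F [-30.3  21.3  73.3] w -0.0004 q [-0.62 -0.03  1.87 -0.    1.3  -2.33]
```

```bash
python3 -m crank '0 0 0 -0.03 0;0 0 0 -0.1 0;0 0 0 -0.17 0;0 0 0 -0.17 0;0 0 0 -0.17 0'; python3 -c "
from h import *
st(); plan((.4695,-.3506,.115),187.6)"
```

```text
time_s: 31.92
ee_pos: [0.472, -0.3073, 0.1151]
tcp_rot: [-0.068, 0.998, -0.0, 0.0]
ft_force: [0.7, 0.2, -1.0]
width: -0.0001
t 31.92 tcp [ 0.472  -0.3073  0.1151] yaw -172.25 F [ 0.7  0.2 -1. ] w -0.0001 q [-0.62 -0.06  1.84 -0.    1.35 -2.33]
shift mm [  8.3 -42.6   0.1] turn deg 0.2 | ROW 0.0414 -0.2129 0.0005 0.0004 rows>= 2
```

```bash
python3 -m crank '0 0.02 -0.1 0 0;0 0.04 -0.2 0 0;0 0.041 -0.213 0 0;0 0.041 -0.213 0 0;0 0.041 -0.213 0.06 0;0 0.041 -0.213 0.1 0;0 0.041 -0.213 0.125 0;0 0.041 -0.213 0.138 0;0 0.041 -0.213 0.145 0;0 0.041 -0.213 0.145 0;0 0.041 -0.213 0.145 0'; python3 -c "
from h import *
st()"
```

```text
time_s: 32.83
ee_pos: [0.4693, -0.3498, 0.0876]
tcp_rot: [-0.068, 0.998, 0.0, -0.0]
ft_force: [-14.2, 9.9, 30.4]
width: 0.0
t 32.83 tcp [ 0.4693 -0.3498  0.0876] yaw -172.21 F [-14.2   9.9  30.4] w 0.0 q [-0.68  0.02  1.82 -0.    1.3  -2.39]
```

```bash
python3 -m crank '0 0 0 -0.03 0;0 0 0 -0.09 0;0 0 0 -0.14 0;0 0 0 -0.14 0;0 0 0 -0.14 0'; python3 -c "
from h import *
st(); plan((.4666,-.3945,.115),187.6)"
```

```text
time_s: 33.25
ee_pos: [0.4696, -0.3504, 0.114]
tcp_rot: [-0.068, 0.998, -0.0, 0.0]
ft_force: [0.7, -0.5, 0.5]
width: 0.0
t 33.25 tcp [ 0.4696 -0.3504  0.114 ] yaw -172.23 F [ 0.7 -0.5  0.5] w 0.0 q [-0.68 -0.    1.8   0.    1.35 -2.39]
shift mm [  8.9 -43.3  -1. ] turn deg 0.2 | ROW 0.0446 -0.2165 -0.0048 0.0005 rows>= 2
```

```bash
python3 -m crank '0 0.02 -0.1 0 0;0 0.04 -0.2 0 0;0 0.044 -0.217 0 0;0 0.044 -0.217 0 0;0 0.044 -0.217 0.06 0;0 0.044 -0.217 0.1 0;0 0.044 -0.217 0.125 0;0 0.044 -0.217 0.135 0;0 0.044 -0.217 0.14 0;0 0.044 -0.217 0.14 0;0 0.044 -0.217 0.14 0'; python3 -c "
from h import *
st()"; python3 -m crank '0 0 0 -0.03 0;0 0 0 -0.1 0;0 0 0 -0.2 0;0 0 0 -0.4 0;0 0 0 -0.6 0;0 0 0 -0.8 0;0 0 0 -0.9 0;0 0 0 -0.9 0;0 0 0 -0.9 0'; python3 -c "
from h import *
st(); C,im=snap('scene','end'); cv2.imwrite('pics/endz.png',cv2.resize(im[140:320,140:420],None,fx=2.8,fy=2.8))"
```

```text
time_s: 34.17
ee_pos: [0.4665, -0.394, 0.0876]
tcp_rot: [-0.068, 0.998, -0.0, -0.0]
ft_force: [-12.9, 11.0, 30.8]
width: 0.0002
t 34.17 tcp [ 0.4665 -0.394   0.0876] yaw -172.21 F [-12.9  11.   30.8] w 0.0002 q [-0.74  0.07  1.76 -0.    1.31 -2.45]
time_s: 34.92
ee_pos: [0.4668, -0.3944, 0.2668]
tcp_rot: [-0.068, 0.998, -0.001, 0.001]
ft_force: [-0.1, -0.8, -0.7]
width: -0.0001
t 34.92 tcp [ 0.4668 -0.3944  0.2668] yaw -172.22 F [-0.1 -0.8 -0.7] w -0.0001 q [-0.74 -0.03  1.57  0.    1.6  -2.45]
```

View pics/endz.png

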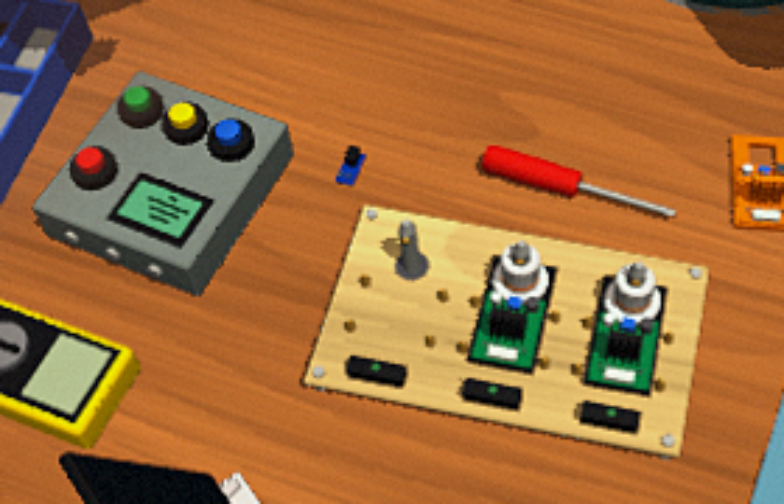

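```bash
python3 -c "
from h import *
print(ctrl.finish_job())"
```

```text
the job is handed in; nothing more can be done
None
```

I seated both modules that were present on stations 2 and 3 and locked each with a collar. I then pressed blue, yellow and green once each and handed the job in at about 35 s. Only two modules were on the mat, so the third collar stays there. No verdict was reported.

- **Collars:** both stopped at the computed home height, pushed with 38 N and 36 N. In the last picture they sit over their posts, and post 3's close-up showed a spring ball above the collar's rim.
- **Modules:** the close-up pictures after placing showed both lying between the guide pins, and the last picture shows them unmoved.
- **Keys:** blue, yellow and green were each driven to the bottom, at 73, 30 and 31 N total downward force. That is well above the 5 N needed, and blue was pushed harder than I meant. All four keys are up in the last picture. The red key was never approached.
- **Other readings:** there was a sideways force of about 22–24 N while pushing each collar home, and 8 N when seating the second module. Tool and camera positions differed by 1–2 mm, within the stated accuracy. No bystander in the last crop looks moved, though the tape, devboard and most of the phone are outside it, and I didn't measure any of them.

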